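Clear and scrape down the bread board

ROBOT

A 6-joint arm with a two-finger parallel gripper is mounted at the origin on the work surface. World frame = base frame: x ahead of the robot, y to its left, z up, the work surface at z = 0. Lengths are in m, angles in degrees, forces in N, time in s.
With the tool pointing down it reaches from about 0.4 to 0.825 m from the base axis. Payload 7 kg.
Tool frame: the origin (TCP) lies midway between the tips of the shut fingers; the grasp point (between the pads) lies 19 mm behind it (r.grip_depth is the distance from the TCP to the grasp point, in m); z points along the fingers, y is the line along which they close (so a half turn about z gives the same grasp; the last joint's range is limited). The gripper opens to 88 mm and grips with 3 to 60 N. Pads are 19 mm wide; open, the fingers measure 130 mm over their backs; the gripper's body (78 mm by 193 mm) begins 47 mm behind the grasp point.
Start: joints at [-47.263, 20.546, 0.682, 0, -70.136, -16.507], TCP at [0.298, -0.605, 0.227] pointing down, gripper open.
Joint ranges: [-176.03, 176.03], [-82.01, 121.73], [-58.28, 71.71], [-173.87, 95.51], [-174.79, -0.11], [-173.66, 173.66]. Speed limits (degrees/s): [136.94, 136.94, 172.46, 180, 180, 180].

INTERFACE

Orientations are given as [roll, pitch, yaw] about the fixed x, y, z axes, in that order (R = Rz(yaw) Ry(pitch) Rx(roll)).
In Python, from plant import r, capture, close_job, search_frame, outline_of gives the robot as it stands.
- The arm moves only by the shell command python3 -m creep 'ROWS' [FORCE]. ROWS is JSON, a list of rows, each a list of 7 numbers: the finger opening in mm, from 0 to 87.6, then the shift along the world's x, y, z in units of 25 mm (1.0 is 25 mm), then the turn, a rotation vector about the world's x, y, z in degrees. In form: [[hand, x, y, z, ax, ay, az], ...]. A call has 1 to 8 rows; each row shifts and turns the commanded pose from where the row before left it; what a row does not reach is not made up. A row lasts 1/12 s, in which the tool goes at most 41.7 mm and 7.16 degrees, less where a joint would pass 70% of its speed; a pose out of reach is approached as far as the arm can. A call is refused whole if a number of a shift passes 1 or a number of a turn 7.16, either way. A call with a gripper value outside its range is refused whole. The fingers move at their own pace and stop on an object; FORCE is the grip in N (left out, the last holds). Time passes only in rows, so rows that do not move let the fingers close. It gives the time, the measured TCP pose, the force, the opening and the grip force at its end, in the units of the state.
- r.get_state(): the state, without advancing time (a new reading comes with each control period).
- capture(name): name is "scene" or "side" or "wrist"; returns a dict with "frame" (480x640x3 uint8, red, green, blue), "K" (3x3 intrinsics, pixels), "k1" (the pictures are not rectified: a ray, as slopes to the right and down, at radius r is drawn at 1 + k1 r^2 times it, then the intrinsics apply), "origin" and "rotation" of the camera in the world. Camera axes: x right, y down, z forward; pixel columns grow to the right and rows downward; lengths in m; the calibration is good to about 2 mm. A picture is of the moment at which its call begins. There is no depth.
- close_job(): hands the job in; it is judged then, once.
Trained networks look in a picture, given as the dict that the camera call returned (one of the last four; its "shot" number tells which), for a name from the list of things; names that differ only in an ending like _2 or _b are one class to them, and where a whole thing is asked for, a point or a joint stands for the part that bears it (a point fixed in the world has none). Each returns a list of dicts, best first, with "conf" (0 to 1); they miss things now and then, are a little off and sometimes report something else, mostly with a low value. They report only what shows in the picture. A call takes as long as a camera call.
- search_frame(picture, target): "bbox" ([left, top, right, bottom] in pixels, round what is visible of it).
- outline_of(picture, target): "region" (480x640 bool, what is visible of it) and "bbox" ([left, top, right, bottom] in pixels, round what is visible of it).
The state is a dict: "time_s": time; "joints": joint angles; "qd": joint speeds; "joint_torque": joint torques, N m; "tcp_pos": TCP position; "eef_rot": TCP orientation; "contact_force": force on the tool from outside, world axes, zero at the start; "moment": the same for the moment, N m; "gripper_width": finger opening in m; "gripper_force": force on a finger pad.
Only numpy, scipy, OpenCV 4.12 (cv2) and the standard library are available. Lean on these libraries where they do the work, as an engineer would, in place of code of your own. Each camera call takes 0.05 s, during which the arm holds its last target. There are 200 camera calls.

TASK

Clear the bread board: put every bread roll in the wicker bread basket and stand both jam jars upright on the dark wooden serving tray. Once rolls and jars are off, take the scraper block and wipe all the loose crusts off the end of the board into the steel crumb pan - move them on the board with the scraper, not with the fingers - then stand the scraper upright back on its stone tile. Keep the jars upright and leave the other things on the counter where they stand.

Things in the scene. Friction and masses are not known exactly. Their poses are not given: they have to be found in the camera images.
- board: pale wooden bread board, fixed, on battens: 300 (own x) x 420 (own y) mm, top 60 mm above its origin; a rim 12 mm wide, 10 mm high along each 420 mm edge (own x +-138 to +-150 mm); both 300 mm ends (own y +-210 mm) are open. Crumb pan against one open end, bread basket against the other (either way round). Origin at counter level under its centre, z up
- pan: steel crumb pan, fixed, open-topped, 300 (own x) x 130 (own y) x 45 mm high, walls and floor 4 mm thick, its axes parallel to the board's, 3 mm off one end of the board with its rim 15 mm below the board's top; origin at counter level under its centre
- basket: brown wicker bread basket, fixed, open-topped, 300 (own x) x 130 (own y) x 50 mm high with a thick round rim, walls and floor 5 mm thick, its axes parallel to the board's, 3 mm off the other end of the board; origin at counter level under its centre
- tray: dark wooden serving tray, fixed, 250 (own x) x 120 (own y) mm, floor 6 mm thick, rim 6 mm thick and 18 mm high over all; on the left or the right of the table. Empty at the start. Origin at counter level under its centre
- tile: flat tan stone tile, fixed, 180 (own x) x 100 (own y) x 12 mm, the scraper's place, on the other side of the table from the tray; origin at counter level under its centre
- scraper: scraper block: wooden grip block with a steel shoe along its straight lower edge, standing upright on the tile. 140 mm long (own x), 86 mm high; shoe 26 mm thick (own y) and 16 mm high, wood above it 24 mm thick with flat faces; 0.2 to 0.3 kg. Origin at the centre of its underside
- mill: turned dark wooden pepper mill, 48 mm across, 115 mm high, on the counter at the near right; a bystander, leave it
- goblet: blue wine glass, 68 mm across, 140 mm high, beyond the board; a bystander, leave it
- bowl: small white bowl, 110 mm across, 50 mm high, beyond the board; a bystander, leave it
- oil: green oil bottle, 64 mm across, 210 mm high, beyond the board; a bystander, leave it
- salt: white salt pot, 44 mm across, 72 mm high, on the counter at the near left; a bystander, leave it
- jar1: one of two alike closed jam jars, dark red with a brass lid and paper label, 58 mm in diameter, 72 mm high, 0.18 to 0.35 kg, standing on the board; origin at the centre of its underside, z up
- jar2: one of two alike closed jam jars, dark red with a brass lid and paper label, 58 mm in diameter, 72 mm high, 0.18 to 0.35 kg, standing on the board; origin at the centre of its underside, z up
- roll1: one of two or three alike round bread rolls: light brown domed bun, 60 mm across (straight-sided from 8 to 26 mm above its underside), 44 mm high, 60 g, on the bread board; origin at the centre of its underside. May be absent
- roll2: one of two or three alike round bread rolls: light brown domed bun, 60 mm across (straight-sided from 8 to 26 mm above its underside), 44 mm high, 60 g, on the bread board; origin at the centre of its underside. May be absent
- roll3: one of two or three alike round bread rolls: light brown domed bun, 60 mm across (straight-sided from 8 to 26 mm above its underside), 44 mm high, 60 g, on the bread board; origin at the centre of its underside. May be absent
- crust1: one of three to five alike loose bread crusts: hard brown-topped slabs 60 (own x) x 26 (own y) x 20 mm high, 30 g, lying anywhere on the bread board at any yaw; origin at the centre of its underside, z up. May be absent
- crust2: one of three to five alike loose bread crusts: hard brown-topped slabs 60 (own x) x 26 (own y) x 20 mm high, 30 g, lying anywhere on the bread board at any yaw; origin at the centre of its underside, z up. May be absent
- crust3: one of three to five alike loose bread crusts: hard brown-topped slabs 60 (own x) x 26 (own y) x 20 mm high, 30 g, lying anywhere on the bread board at any yaw; origin at the centre of its underside, z up. May be absent
- crust4: one of three to five alike loose bread crusts: hard brown-topped slabs 60 (own x) x 26 (own y) x 20 mm high, 30 g, lying anywhere on the bread board at any yaw; origin at the centre of its underside, z up. May be absent
- crust5: one of three to five alike loose bread crusts: hard brown-topped slabs 60 (own x) x 26 (own y) x 20 mm high, 30 g, lying anywhere on the bread board at any yaw; origin at the centre of its underside, z up. May be absent

How it is judged:
By the outcome, as a careful person would: the job done as asked, in the order asked, and still so for the second after the job is handed in, with the robot touching nothing.
Of crust1, crust2, crust3, crust4, crust5 only 3 to 5 are there at a start; the rules pass over those that are not, and their reading is None.
Of roll1, roll2, roll3 only 2 to 3 are there at a start; the rules pass over those that are not, and their reading is None.
At some moment in a run one of crust1, crust2, crust3, crust4, crust5, roll1, roll2, roll3 may be knocked a few centimetres aside while the robot is not near it.
It also fails if it takes over 210 s, if anything falls off the work surface, if the arm or the gripper's body presses on something with over 40 N, if the wrist force passes 120 N, or if a joint passes its speed limit or range.

## Working session

There is one attempt and no reset: what is moved stays moved. The work goes in short steps, Python scripts to look and compute and a shell command to move; the robot and the scene stay as the last step left them, time stands still between calls to the robot, and variables do not carry over. Pictures are saved under pics/ and viewed, at most 14 in all, crops included, and the job is handed in when it is done.

```bash
ls; mkdir -p pics; python3 - <<'E'
from plant import r,capture
import cv2
print(r.get_state()['tcp_pos'],r.get_state()['eef_rot'],r.grip_depth)
for n in("scene","side"):
    c=capture(n); cv2.imwrite(f"pics/{n}0.png",c["frame"][:,:,::-1]); print(n,c["K"],c["k1"],c["origin"],c["rotation"])
E
```

```text
pics
[ 0.29809189 -0.60504383  0.22561568] [ 1.79903098e+02 -8.47322966e-03 -1.53776395e+02] 0.0188
scene [[590.69701148   0.         321.65135535]
 [  0.         590.69701148 240.70220004]
 [  0.           0.           1.        ]] -0.02087009813419516 [1.47654388 0.07051435 0.88619258] [-130.53128315    0.95040261   93.46054751]
side [[512.64472314   0.         319.89648711]
 [  0.         512.64472314 245.60906933]
 [  0.           0.           1.        ]] -0.0628397814864734 [0.45272925 0.8667164  0.87509847] [-133.10127242   -0.86648024 -174.30430782]
```

View pics/scene0.png

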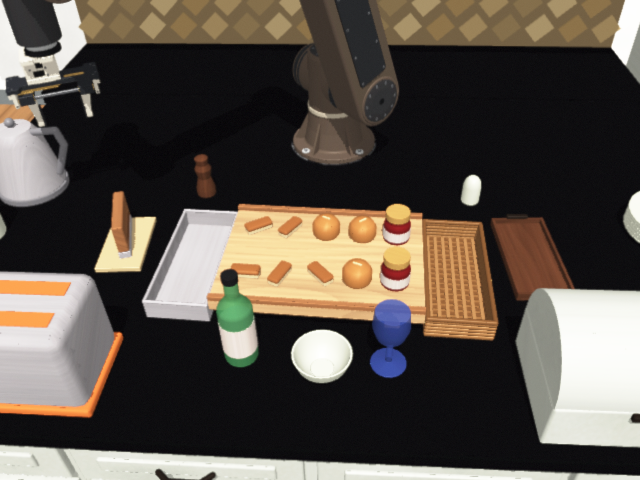

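View pics/side0.png

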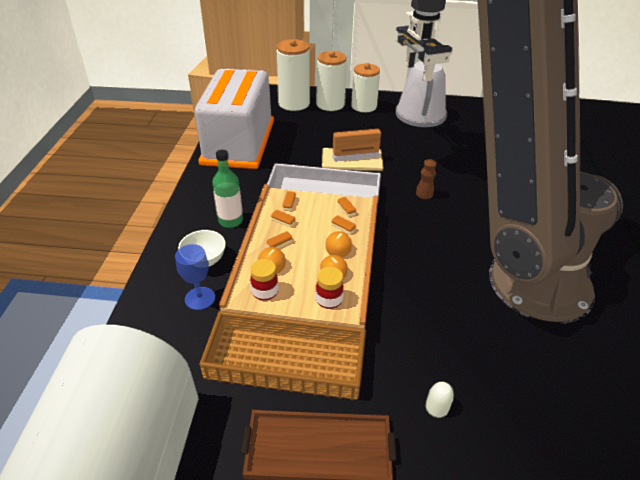

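The scene view shows the pan at the board's −y end (180,262), the basket at the +y end (458,275), the tray at far +y (532,257) and the tile with the scraper at −y (125,240). On the board are 5 crusts, 3 rolls and 2 jars; the side view agrees.

```bash
cat > h.py <<'E'
import numpy as np, cv2
from scipy.optimize import minimize
from scipy.spatial.transform import Rotation as R
from plant import r,capture,search_frame,outline_of
def proj(c,P):
    P=np.atleast_2d(P); p=(P-c["origin"])@R.from_euler('xyz',c["rotation"],degrees=True).as_matrix()
    s=p[:,:2]/p[:,2:]; s=s*(1+c["k1"]*(s**2).sum(1,keepdims=True))
    return s@np.diag([c["K"][0,0],c["K"][1,1]])+c["K"][:2,2]
def unproj(c,uv,z):
    uv=np.atleast_2d(uv).astype(float); s0=(uv-c["K"][:2,2])/c["K"][0,0]; s=s0.copy()
    for _ in range(8): s=s0/(1+c["k1"]*(s**2).sum(1,keepdims=True))
    d=np.c_[s,np.ones(len(s))]@R.from_euler('xyz',c["rotation"],degrees=True).as_matrix().T
    o=np.array(c["origin"]); return o+d*((z-o[2])/d[:,2:])
def box(a,b,h): return np.array([[i*a/2,j*b/2,k*h] for i in(-1,1) for j in(-1,1) for k in(0,1)])
def cyl(prof):
    t=np.linspace(0,2*np.pi,24,endpoint=False)
    return np.vstack([np.c_[q*np.cos(t),q*np.sin(t),0*t+z] for q,z in prof])
M=dict(crust=box(.06,.026,.02),roll=cyl([(.024,0),(.03,.008),(.03,.026),(.022,.038),(.008,.044)]),
 jar=cyl([(.029,0),(.029,.072)]),scraper=box(.14,.025,.086),board=box(.3,.42,.06),tray=box(.25,.12,.018),
 tile=box(.18,.1,.012),pan=box(.3,.13,.045),basket=box(.3,.13,.05))
def place(m,q): # x y z yaw(deg)
    return R.from_euler('z',q[3],degrees=True).apply(m)+q[:3]
def iou(c,mask,P):
    hull=cv2.convexHull((proj(c,P)*16).round().astype(np.int32))
    a=np.zeros((480,640),np.uint8); cv2.fillConvexPoly(a,hull,1,shift=4); 
    return (a.astype(bool)&mask).sum()/max((a.astype(bool)|mask).sum(),1)
def fit(views,m,q0,free):
    free=list(free); step=np.array([.01,.01,.01,15.])
    def f(v):
        q=np.array(q0,float); q[free]=q[free]+np.array(v)*step[free]; return -sum(iou(c,k,place(m,q)) for c,k in views)/len(views)
    S=np.vstack([np.zeros(len(free)),np.eye(len(free))])
    s=minimize(f,np.zeros(len(free)),method='Nelder-Mead',options=dict(initial_simplex=S,xatol=.01,fatol=1e-4,maxiter=250))
    s=minimize(f,s.x,method='Nelder-Mead',options=dict(initial_simplex=s.x+S*.5,xatol=.01,fatol=1e-4,maxiter=250))
    q=np.array(q0,float); q[free]+=s.x*step[free]; return q,-s.fun
def yaw0(c,mask,z):
    P=unproj(c,np.argwhere(mask)[:,::-1],z)[:,:2]; w,v=np.linalg.eigh(np.cov(P.T)); return P.mean(0),np.degrees(np.arctan2(v[1,1],v[0,1]))
def find(cls,cams,z,h,free=(0,1,3),minconf=.4):
    "detections in the first cam matched by ground position to the others, then fitted"
    D=[[ (d,)+yaw0(c,d["region"],z+h/2) for d in outline_of(c,cls+("1" if cls in("jar","roll","crust") else "")) if d["conf"]>minconf and d["region"].sum()>40] for c in cams]
    out=[]
    for d,p,y in D[0]:
        v=[(cams[0],d["region"])]; ps=[p]
        for c,L in zip(cams[1:],D[1:]):
            L=sorted(L,key=lambda e:np.hypot(*(e[1]-p)))
            if L and np.hypot(*(L[0][1]-p))<.045: v.append((c,L[0][0]["region"])); ps.append(L[0][1])
        b=max((fit(v,M[cls],[*np.mean(ps,0),z,y+k],free) for k in ((0,90) if 3 in free else (0,))),key=lambda e:e[1])
        out.append((b[0],b[1],len(v),d["conf"]))
    return out
def show(cls,o):
    for q,s,n,cf in o: print(cls,np.round(q[:3]*1000).astype(int),round(q[3]%360,1),"iou%.2f n%d c%.2f"%(s,n,cf))
E
python3 - <<'E'
from h import *
cs=[capture("scene"),capture("side")]
for cls,z,h,fr in [("board",0,.12,(0,1,3)),("pan",0,.08,(0,1,3)),("basket",0,.09,(0,1,3)),("tray",0,.03,(0,1,2,3)),("tile",0,.02,(0,1,2,3)),("scraper",.012,.086,(0,1,2,3)),("jar",.06,.072,(0,1,2)),("roll",.06,.04,(0,1,2)),("crust",.06,.02,(0,1,2,3))]:
    show(cls,find(cls,cs,z,h,fr))
E
```

```text
board [526   4   0] 177.7 iou0.63 n1 c0.70
pan [ 544 -282    0] 179.5 iou0.75 n2 c0.79
basket [568 282   0] 357.5 iou0.98 n2 c0.70
tray [480 457  -1] 3.3 iou0.92 n2 c0.70
tray [ 161 -307    2] 192.9 iou0.26 n1 c0.52
tile [ 471 -460   -5] 186.5 iou0.59 n2 c0.60
tile [ 396  169 -133] 176.5 iou0.54 n1 c0.59
scraper [ 467 -458   11] 198.6 iou0.92 n2 c0.56
jar [494 156  56] 175.7 iou0.85 n2 c0.89
jar [630 151  54] 174.9 iou0.87 n2 c0.84
jar [-223  468 -358] 166.7 iou0.91 n1 c0.69
roll [628  75  60] 178.9 iou0.79 n2 c0.85
roll [487   6  60] 182.7 iou0.94 n2 c0.75
roll [491  84  59] 180.1 iou0.75 n2 c0.64
crust [625   1  63] 217.8 iou0.75 n2 c0.93
crust [ 622 -151   59] 93.0 iou0.72 n2 c0.88
crust [476 -74  57] 332.4 iou0.74 n2 c0.83
crust [625 -78  60] 161.5 iou0.77 n2 c0.67
crust [ 475 -144   57] 301.3 iou0.86 n1 c0.62
```

```bash
python3 - <<'E'
from h import *
cs=[capture("scene"),capture("side")]
t=[]
v=[]
for c in cs:
    k=[d["region"] for d in outline_of(c,"tile") if d["conf"]>.4 and np.hypot(*(yaw0(c,d["region"],.01)[0]-[.47,-.46]))<.05]
    s=outline_of(c,"scraper")[0]["region"]
    m=np.zeros((480,640),bool)
    for a in k: m|=a
    v.append((c,m,s))
def f(p):
    q=[p[0],p[1],0,p[2]*1000]; e=0
    for c,m,s in v:
        a=np.zeros((480,640),np.uint8); cv2.fillConvexPoly(a,cv2.convexHull((proj(c,place(M["tile"],q))*16).round().astype(np.int32)),1,shift=4)
        a=a.astype(bool)&~s; e+=(a&m).sum()/(a|m).sum()
    return -e/2
best=min((minimize(f,[.47,-.46,y],method='Nelder-Mead',options=dict(initial_simplex=[[.47,-.46,y],[.48,-.46,y],[.47,-.45,y],[.47,-.46,y+.008]])) for y in(0.0,.018,-.01,.01)),key=lambda s:s.fun)
print(best.x,best.fun)
yb=-2.5; d=np.array([-np.sin(np.radians(yb)),np.cos(np.radians(yb))])
b=np.array([.568,.282])-.278*d; p=b-.278*d; print(b,p)
items=[("board",[*b,0,yb]),("pan",[*p,0,yb]),("basket",[.568,.282,0,yb]),("tray",[.480,.457,0,3.3]),("tile",[best.x[0],best.x[1],0,best.x[2]*1000]),("scraper",[.467,-.458,.012,18.6])]
out=[]
for c in cs:
    im=c["frame"][:,:,::-1].copy()
    for n,q in items:
        u=proj(c,place(M[n],q)).round().astype(int)
        for i in range(8):
            for j in range(i): 
                if bin(i^j).count('1')==1: cv2.line(im,tuple(map(int,u[i])),tuple(map(int,u[j])),(255,0,255),1)
    out.append(im)
cv2.imwrite("pics/ov.png",cv2.resize(np.hstack([out[0][180:350,80:590],]),None,fx=1.55,fy=1.55))
cv2.imwrite("pics/ov2.png",out[1][120:480,180:420])
a=cv2.resize(out[0][180:350,80:590],(800,267)); bb=cv2.resize(out[1][120:480,180:420],(222,333)); bb2=cv2.resize(out[1][120:270,230:430],(444,333))
im=np.vstack([a,np.hstack([bb,bb2,np.zeros((333,134,3),np.uint8)])]); cv2.imwrite("pics/ov3.png",im)
E
```

```text
[ 0.47655028 -0.45664787  0.00690629] -0.898998351718017
[0.55587381 0.00426459] [ 0.54374762 -0.27347081]
```

View pics/ov3.png

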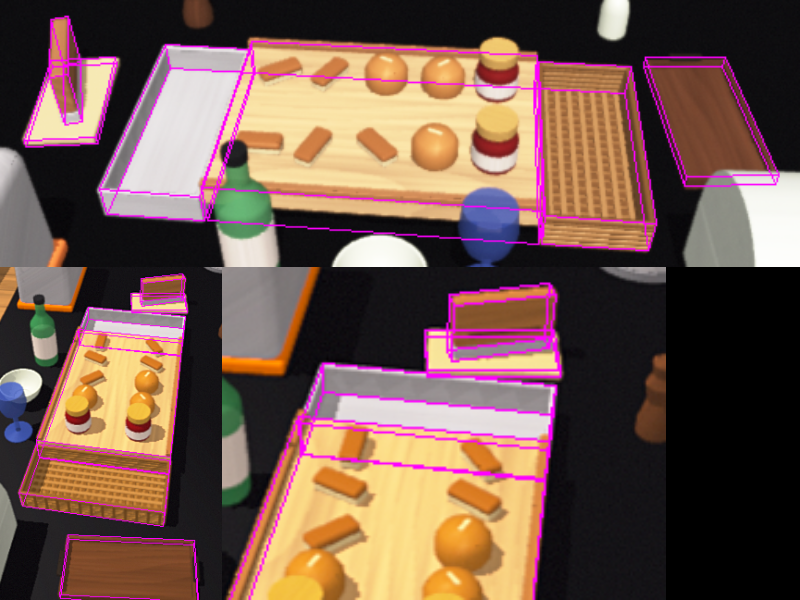

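Fits overlay well on the picture. Moving to above jar 1, closing line along world x.

```bash
python3 -m creep '[[80,1,0.95,0.25,0,0,7],[80,1,0.95,0.25,0,0,7],[80,1,0.95,0.25,0,0,7],[80,1,0.95,0.25,0,0,7],[80,1,0.95,0,0,0,7],[80,1,0.95,0,0,0,7],[80,1,0.95,0,0,0,7],[80,0.84,0.95,0,0,0,7]]'
python3 -m creep '[[80,0,0.95,0,0,0,7],[80,0,0.95,0,0,0,0.8],[80,0,0.95,0,0,0,0],[80,0,0.95,0,0,0,0],[80,0,0.95,0,0,0,0],[80,0,0.95,0,0,0,0],[80,0,0.95,0,0,0,0],[80,0,0.95,0,0,0,0]]'
python3 -m creep '[[80,0,0.95,0,0,0,0],[80,0,0.95,0,0,0,0],[80,0,0.95,0,0,0,0],[80,0,0.95,0,0,0,0],[80,0,0.95,0,0,0,0],[80,0,0.95,0,0,0,0],[80,0,0.95,0,0,0,0],[80,0,0.95,0,0,0,0]]'
python3 -m creep '[[80,0,0.95,0,0,0,0],[80,0,0.95,0,0,0,0],[80,0,0.95,0,0,0,0],[80,0,0.95,0,0,0,0],[80,0,0.95,0,0,0,0],[80,0,0.95,0,0,0,0],[80,0,0.95,0,0,0,0],[80,0,0.95,0,0,0,0]]'
python3 - <<'E'
from h import *
cs=[capture("scene"),capture("side")]
w=capture("wrist"); cv2.imwrite("pics/w1.png",w["frame"][:,:,::-1])
print("wrist",w["origin"],w["rotation"])
for cls,z,h,fr in [("jar",.06,.072,(0,1)),("roll",.06,.04,(0,1))]:
    show(cls,find(cls,[w],z,h,fr))
print(unproj(cs[0],[[540,440],[545,390]],0.0), unproj(cs[0],[[540,292]],.2))
for n,h in(("oil",.1),("goblet",.07),("mill",.06),("salt",.036),("bowl",.025)):
  for c in cs:
    d=search_frame(c,n)
    if d: b=d[0]["bbox"]; print(n,d[0]["conf"],unproj(c,[[(b[0]+b[2])/2,(b[1]+b[3])/2]],h)[0].round(3))
E
```

```text
time_s: 2.07
tcp_pos: [0.4958, -0.4141, 0.2517]
eef_rot: [-180.0, -0.0, -97.4]
contact_force: [-0.3, -1.1, -0.5]
gripper_width: 0.0801
gripper_force: 0.0
time_s: 2.73
tcp_pos: [0.4942, -0.2244, 0.2518]
eef_rot: [-180.0, -0.0, -90.0]
contact_force: [0.1, 0.1, -0.2]
gripper_width: 0.0803
gripper_force: 0.0
time_s: 3.4
tcp_pos: [0.4941, -0.0343, 0.2518]
eef_rot: [-180.0, 0.0, -90.0]
contact_force: [0.4, -0.0, 0.1]
gripper_width: 0.0804
gripper_force: 0.0
time_s: 4.07
tcp_pos: [0.4942, 0.1557, 0.2518]
eef_rot: [-180.0, 0.0, -90.0]
contact_force: [-0.7, -0.9, -0.2]
gripper_width: 0.08
gripper_force: 0.0
wrist [0.49381972 0.09202281 0.40997493] [ 1.65820048e+02 -2.59739974e-02 -1.79806762e+02]
jar [491 155  60] 89.6 iou0.87 n1 c0.77
jar [626 150  60] 203.4 iou0.88 n1 c0.74
jar [626 -13  60] 212.3 iou0.53 n1 c0.42
roll [483   6  60] 180.1 iou0.97 n1 c0.93
roll [626  75  60] 169.1 iou0.96 n1 c0.92
roll [489  85  60] 53.4 iou0.99 n1 c0.70
[[0.93324684 0.38406149 0.        ]
 [0.8334746  0.4140838  0.        ]] [[0.7887346  0.37053101 0.2       ]]
oil 0.65 [ 0.782 -0.137  0.1  ]
oil 0.93 [ 0.772 -0.147  0.1  ]
goblet 0.68 [0.785 0.14  0.07 ]
goblet 0.82 [0.783 0.14  0.07 ]
mill 0.75 [ 0.267 -0.31   0.06 ]
mill 0.71 [ 0.271 -0.298  0.06 ]
salt 0.63 [0.282 0.349 0.036]
salt 0.76 [0.271 0.358 0.036]
bowl 0.68 [0.798 0.012 0.025]
```

View pics/w1.png

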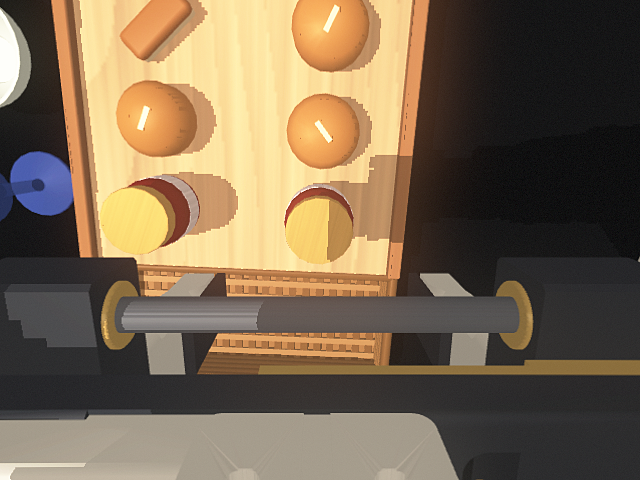

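The wrist view shows jar 1 at (320,225), in line with the hand, and both rolls beside it are clear of the fingers in x. Grasping jar 1.

```bash
python3 -m creep '[[80,0,0,-1,0,0,0],[80,0,0,-1,0,0,0],[80,0,0,-1,0,0,0],[80,0,0,-1,0,0,0],[80,0,0,-1,0,0,0],[80,0,0,-1,0,0,0],[80,0,0,-0.47,0,0,0],[80,0,0,0,0,0,0]]' 30
python3 -m creep '[[40,0,0,0,0,0,0],[40,0,0,0,0,0,0],[40,0,0,0,0,0,0],[40,0,0,0,0,0,0],[40,0,0,0.4,0,0,0],[40,0,0,1,0,0,0],[40,0,0,1,0,0,0],[40,0,0,1,0,0,0]]' 30
python3 - <<'E'
from h import *
print(r.get_state()["contact_force"],r.get_state()["tcp_pos"],r.get_state()["gripper_width"])
E
```

```text
time_s: 5.48
tcp_pos: [0.4927, 0.1533, 0.087]
eef_rot: [179.7, -0.2, -90.0]
contact_force: [-0.5, -0.5, 0.4]
gripper_width: 0.0801
gripper_force: 0.0
time_s: 6.15
tcp_pos: [0.4941, 0.1543, 0.1767]
eef_rot: [-180.0, 0.0, -90.0]
contact_force: [-0.1, 0.9, -1.7]
gripper_width: 0.0567
gripper_force: 30.0
[-0.13849946  0.85145302 -1.664721  ] [0.49405461 0.15430749 0.17670841] 0.05672703861354079
```

```bash
python3 -m creep '[[40,-0.15,0.6,0,0,0,0],[40,-0.24,1,0,0,0,0],[40,-0.24,1,0,0,0,0],[40,-0.24,1,0,0,0,0],[40,-0.24,1,0,0,0,0],[40,-0.24,1,0,0,0,0],[40,-0.24,1,0,0,0,0],[40,-0.24,1,0,0,0,0]]'
python3 -m creep '[[40,-0.24,1,0,0,0,0],[40,-0.24,1,0,0,0,0],[40,-0.24,1,0,0,0,0],[40,-0.24,1,0,0,0,0],[40,-0.15,0.4,0,0,0,0],[40,0,0,-1,0,0,0],[40,0,0,-1,0,0,0],[40,0,0,-1,0,0,0]]'
python3 -m creep '[[40,0,0,-1,0,0,0],[40,0,0,-0.8,0,0,0],[40,0,0,-0.4,0,0,0],[40,0,0,-0.2,0,0,0],[40,0,0,-0.1,0,0,0],[40,0,0,0,0,0,0]]'
```

```text
time_s: 6.82
tcp_pos: [0.448, 0.3457, 0.176]
eef_rot: [-180.0, 0.0, -90.0]
contact_force: [0.7, -0.3, -2.3]
gripper_width: 0.0562
gripper_force: 30.0
time_s: 7.48
tcp_pos: [0.4206, 0.4549, 0.1001]
eef_rot: [-180.0, 0.1, -89.9]
contact_force: [-0.3, 0.3, -2.3]
gripper_width: 0.0564
gripper_force: 30.0
time_s: 7.98
tcp_pos: [0.4211, 0.4549, 0.038]
eef_rot: [-180.0, 0.0, -90.0]
contact_force: [-0.0, 0.6, -1.6]
gripper_width: 0.0566
gripper_force: 30.0
```

```bash
python3 -m creep '[[40,0,0,-0.06,0,0,0],[40,0,0,-0.04,0,0,0],[40,0,0,0,0,0,0]]'
python3 -m creep '[[75,0,0,0,0,0,0],[75,0,0,0,0,0,0],[75,0,0,0,0,0,0],[75,0,0,0.5,0,0,0],[75,0,0,1,0,0,0],[75,0,0,1,0,0,0],[75,0,0,1,0,0,0],[75,0,0,1,0,0,0]]'
```

```text
time_s: 8.23
tcp_pos: [0.4214, 0.4555, 0.0372]
eef_rot: [-179.9, 0.1, -89.9]
contact_force: [-2.5, -1.5, 6.7]
gripper_width: 0.057
gripper_force: 30.0
time_s: 8.9
tcp_pos: [0.4208, 0.4545, 0.1487]
eef_rot: [-180.0, 0.0, -90.0]
contact_force: [-0.1, 0.3, -0.3]
gripper_width: 0.075
gripper_force: 0.0
```

```bash
python3 -m creep '[[80,0.64,-0.935,0.5,0,0,0],[80,0.64,-0.935,0.5,0,0,0],[80,0.64,-0.935,0,0,0,0],[80,0.64,-0.935,0,0,0,0],[80,0.64,-0.935,0,0,0,0],[80,0.64,-0.935,0,0,0,0],[80,0.64,-0.935,0,0,0,0],[80,0.64,-0.935,0,0,0,0]]'
python3 -m creep '[[80,0.64,-0.935,0,0,0,0],[80,0.64,-0.935,0,0,0,0],[80,0.64,-0.935,0,0,0,0],[80,0.64,-0.935,0,0,0,0],[80,0.64,-0.935,0,0,0,0],[80,0,0,-1,0,0,0],[80,0,0,-1,0,0,0],[80,0,0,-1,0,0,0]]'
python3 -m creep '[[80,0,0,-0.3,0,0,0],[80,0,0,0,0,0,0],[40,0,0,0,0,0,0],[40,0,0,0,0,0,0],[40,0,0,0,0,0,0],[40,0,0,0,0,0,0]]' 30
python3 -m creep '[[40,0,0,0.4,0,0,0],[40,0,0,1,0,0,0],[40,0,0,1,0,0,0],[40,0,0,1,0,0,0]]'
```

```text
time_s: 9.57
tcp_pos: [0.5495, 0.2664, 0.1727]
eef_rot: [-180.0, 0.0, -90.0]
contact_force: [0.4, 0.3, 0.4]
gripper_width: 0.0799
gripper_force: 0.0
time_s: 10.23
tcp_pos: [0.6294, 0.15, 0.097]
eef_rot: [-179.9, 0.1, -90.1]
contact_force: [0.2, 0.7, -0.2]
gripper_width: 0.08
gripper_force: 0.0
time_s: 10.73
tcp_pos: [0.6296, 0.1512, 0.0914]
eef_rot: [-179.9, 0.1, -89.9]
contact_force: [2.9, -0.6, 1.0]
gripper_width: 0.0593
gripper_force: 1.3
time_s: 11.07
tcp_pos: [0.6282, 0.1505, 0.1762]
eef_rot: [179.9, -0.0, -90.0]
contact_force: [0.6, 0.4, -3.7]
gripper_width: 0.0567
gripper_force: 30.0
```

```bash
python3 -m creep '[[40,-0.332,0.953,0,0,0,0],[40,-0.332,0.953,0,0,0,0],[40,-0.332,0.953,0,0,0,0],[40,-0.332,0.953,0,0,0,0],[40,-0.332,0.953,0,0,0,0],[40,-0.332,0.953,0,0,0,0],[40,-0.332,0.953,0,0,0,0],[40,-0.332,0.953,0,0,0,0]]'
python3 -m creep '[[40,-0.332,0.953,0,0,0,0],[40,-0.332,0.953,0,0,0,0],[40,-0.332,0.953,0,0,0,0],[40,-0.332,0.953,0,0,0,0],[40,-0.332,0.953,0,0,0,0],[40,0,0,-1,0,0,0],[40,0,0,-1,0,0,0],[40,0,0,-1,0,0,0]]'
python3 -m creep '[[40,0,0,-1,0,0,0],[40,0,0,-0.8,0,0,0],[40,0,0,-0.4,0,0,0],[40,0,0,-0.2,0,0,0],[40,0,0,-0.1,0,0,0],[40,0,0,-0.03,0,0,0],[40,0,0,0,0,0,0]]'
```

```text
time_s: 11.73
tcp_pos: [0.5615, 0.3422, 0.1755]
eef_rot: [180.0, 0.0, -90.0]
contact_force: [0.4, 0.0, -4.5]
gripper_width: 0.0569
gripper_force: 30.0
time_s: 12.4
tcp_pos: [0.5202, 0.4611, 0.0999]
eef_rot: [-180.0, 0.1, -89.9]
contact_force: [-0.4, -0.0, -4.1]
gripper_width: 0.0568
gripper_force: 30.0
time_s: 12.98
tcp_pos: [0.5215, 0.4611, 0.038]
eef_rot: [-179.9, 0.1, -90.0]
contact_force: [-0.2, 0.9, -2.9]
gripper_width: 0.0565
gripper_force: 30.0
```

```bash
python3 -m creep '[[40,0,0,-0.04,0,0,0],[40,0,0,-0.04,0,0,0],[40,0,0,0,0,0,0]]'
python3 -m creep '[[72,0,0,0,0,0,0],[72,0,0,0,0,0,0],[72,0,0,0,0,0,0],[72,0,0,0.5,0,0,0],[72,0,0,1,0,0,0],[72,0,0,1,0,0,0],[72,0,0,1,0,0,0],[72,0,0,1,0,0,0]]'
python3 -m creep '[[76,-0.08,-1,1,0,0,0],[76,-0.08,-1,1,0,0,0],[76,-0.08,-1,0,0,0,0],[76,-0.08,-1,0,0,0,0],[76,-0.08,-1,0,0,0,0],[76,-0.08,-1,0,0,0,0],[76,-0.08,-1,0,0,0,0],[76,-0.08,-1,0,0,0,0]]'
python3 - <<'E'
from h import *
cs=[capture("side"),capture("scene")]
show("jar",find("jar",cs,.006,.072,(0,1,2)))
show("roll",find("roll",cs,.06,.04,(0,1)))
E
```

```text
time_s: 13.23
tcp_pos: [0.5216, 0.4613, 0.0374]
eef_rot: [-179.9, 0.1, -89.9]
contact_force: [-3.4, -2.0, 8.8]
gripper_width: 0.057
gripper_force: 30.0
time_s: 13.9
tcp_pos: [0.5211, 0.4604, 0.1494]
eef_rot: [-180.0, 0.0, -90.0]
contact_force: [0.3, 1.0, 0.7]
gripper_width: 0.072
gripper_force: 0.0
time_s: 14.57
tcp_pos: [0.5049, 0.2592, 0.1983]
eef_rot: [-179.9, 0.0, -90.0]
contact_force: [0.6, -0.1, -0.9]
gripper_width: 0.0759
gripper_force: 0.0
jar [421 460   1] 86.0 iou0.84 n2 c0.95
jar [521 461   1] 97.5 iou0.87 n2 c0.57
jar [475 480 -37] 184.7 iou0.56 n2 c0.41
roll [492  84  60] 95.3 iou0.66 n2 c0.58
roll [460 204  60] 95.6 iou0.09 n1 c0.46
```

Jars stand on the tray. Now the roll at (491,84).

```bash
python3 -m creep '[[76,-0.07,-1,0,0,0,0],[76,-0.07,-1,0,0,0,0],[76,-0.07,-1,0,0,0,0],[76,-0.07,-1,0,0,0,0],[76,-0.07,-1,0,0,0,0],[76,-0.07,-1,0,0,0,0],[76,-0.07,-1,0,0,0,0],[76,0,-0.08,-1,0,0,0]]'
python3 -m creep '[[76,0,0,-1,0,0,0],[76,0,0,-1,0,0,0],[76,0,0,-1,0,0,0],[76,0,0,-0.8,0,0,0],[76,0,0,-0.5,0,0,0],[76,0,0,0,0,0,0],[40,0,0,0,0,0,0],[40,0,0,0,0,0,0]]' 10
python3 -m creep '[[40,0,0,0,0,0,0],[40,0,0,0,0,0,0],[40,0,0,0,0,0,0],[40,0,0,0.4,0,0,0],[40,0,0,1,0,0,0],[40,0,0,1,0,0,0],[40,0,0,1,0,0,0]]' 10
```

```text
time_s: 15.53
tcp_pos: [0.495, 0.0824, 0.176]
eef_rot: [-179.6, 0.1, -90.0]
contact_force: [0.3, -0.0, 0.4]
gripper_width: 0.0757
gripper_force: 0.0
time_s: 16.2
tcp_pos: [0.4935, 0.0841, 0.0653]
eef_rot: [-179.9, 0.0, -89.9]
contact_force: [0.2, 0.1, 0.6]
gripper_width: 0.0676
gripper_force: 0.0
time_s: 16.78
tcp_pos: [0.4923, 0.083, 0.1513]
eef_rot: [180.0, -0.0, -90.0]
contact_force: [0.6, 0.5, -0.5]
gripper_width: 0.0594
gripper_force: 10.0
```

```bash
python3 -m creep '[[40,-0.06,1,0,0,0,0],[40,-0.06,1,0,0,0,0],[40,-0.06,1,0,0,0,0],[40,-0.06,1,0,0,0,0],[40,-0.06,1,0,0,0,0],[40,-0.06,1,0,0,0,0],[40,-0.06,1,0,0,0,0],[40,-0.06,1,0,0,0,0]]'
python3 -m creep '[[40,0,0.12,-1,0,0,0],[40,0,0,-1,0,0,0],[40,0,0,-1,0,0,0],[40,0,0,-1,0,0,0],[40,0,0,-0.8,0,0,0],[40,0,0,-0.5,0,0,0],[40,0,0,0,0,0,0]]'
python3 -m creep '[[68,0,0,0,0,0,0],[68,0,0,0,0,0,0],[68,0,0,0.5,0,0,0],[68,0,0,1,0,0,0],[68,0,0,1,0,0,0],[68,0,0,1,0,0,0],[68,0,0,1,0,0,0],[68,0,0,1,0,0,0]]'
python3 - <<'E'
from h import *
cs=[capture("side"),capture("scene")]
show("roll",find("roll",cs,.06,.04,(0,1)))
E
```

```text
time_s: 17.45
tcp_pos: [0.4804, 0.2844, 0.1506]
eef_rot: [-180.0, 0.0, -90.0]
contact_force: [-0.4, 0.1, -0.6]
gripper_width: 0.0594
gripper_force: 10.0
time_s: 18.03
tcp_pos: [0.4794, 0.2849, 0.015]
eef_rot: [179.8, -0.2, -90.0]
contact_force: [-1.0, -1.3, -0.8]
gripper_width: 0.0593
gripper_force: 10.0
time_s: 18.7
tcp_pos: [0.481, 0.2866, 0.1579]
eef_rot: [-179.9, 0.1, -90.0]
contact_force: [-0.2, 0.3, 0.8]
gripper_width: 0.0679
gripper_force: 0.0
roll [480 324  60] 91.0 iou0.85 n1 c0.60
roll [630  77  60] 94.6 iou0.77 n2 c0.57
```

```bash
python3 -m creep '[[76,0.66,-0.935,0,0,0,0],[76,0.66,-0.935,0,0,0,0],[76,0.66,-0.935,0,0,0,0],[76,0.66,-0.935,0,0,0,0],[76,0.66,-0.935,0,0,0,0],[76,0.66,-0.935,0,0,0,0],[76,0.66,-0.935,0,0,0,0],[76,0.66,-0.935,0,0,0,0]]'
python3 -m creep '[[76,0.66,-0.935,0,0,0,0],[76,0,0,-1,0,0,0],[76,0,0,-1,0,0,0],[76,0,0,-1,0,0,0],[76,0,0,-0.5,0,0,0],[76,0,0,-0.2,0,0,0],[76,0,0,0,0,0,0],[40,0,0,0,0,0,0]]' 10
python3 -m creep '[[40,0,0,0,0,0,0],[40,0,0,0,0,0,0],[40,0,0,0,0,0,0],[40,0,0,0,0,0,0],[40,0,0,0.4,0,0,0],[40,0,0,1,0,0,0],[40,0,0,1,0,0,0],[40,0,0,1,0,0,0]]' 10
```

```text
time_s: 19.57
tcp_pos: [0.6128, 0.0979, 0.1541]
eef_rot: [179.9, -0.0, -90.0]
contact_force: [-0.1, 0.2, 0.2]
gripper_width: 0.0758
gripper_force: 0.0
time_s: 20.23
tcp_pos: [0.6289, 0.0759, 0.062]
eef_rot: [180.0, -0.0, -90.0]
contact_force: [0.7, 0.1, 1.2]
gripper_width: 0.0731
gripper_force: 0.0
time_s: 20.9
tcp_pos: [0.629, 0.0759, 0.1486]
eef_rot: [180.0, -0.0, -90.0]
contact_force: [0.5, -0.3, -0.2]
gripper_width: 0.0598
gripper_force: 10.0
```

```bash
python3 -m creep '[[40,0.08,1,0,0,0,0],[40,0.08,1,0,0,0,0],[40,0.08,1,0,0,0,0],[40,0.08,1,0,0,0,0],[40,0.08,1,0,0,0,0],[40,0.08,1,0,0,0,0],[40,0.08,1,0,0,0,0],[40,0.08,1,0,0,0,0]]'
python3 -m creep '[[40,0,0.08,-1,0,0,0],[40,0,0,-1,0,0,0],[40,0,0,-1,0,0,0],[40,0,0,-1,0,0,0],[40,0,0,-0.8,0,0,0],[40,0,0,-0.4,0,0,0],[40,0,0,0,0,0,0]]'
python3 -m creep '[[68,0,0,0,0,0,0],[68,0,0,0,0,0,0],[68,0,0,0.5,0,0,0],[68,0,0,1,0,0,0],[68,0,0,1,0,0,0],[68,0,0,1,0,0,0],[68,0,0,1,0,0,0],[68,0,0,1,0,0,0]]'
python3 - <<'E'
from h import *
cs=[capture("side"),capture("scene")]
show("roll",find("roll",cs[1:],.06,.04,(0,1)))
show("roll",find("roll",cs[:1],.06,.04,(0,1)))
show("crust",find("crust",cs,.06,.02,(0,1,3)))
E
```

```text
time_s: 21.57
tcp_pos: [0.6451, 0.2772, 0.1479]
eef_rot: [-180.0, 0.0, -90.0]
contact_force: [1.0, 0.4, -0.1]
gripper_width: 0.0601
gripper_force: 10.0
time_s: 22.15
tcp_pos: [0.6438, 0.2771, 0.0148]
eef_rot: [179.8, -0.1, -90.0]
contact_force: [-1.2, -0.7, -0.2]
gripper_width: 0.0598
gripper_force: 10.0
time_s: 22.82
tcp_pos: [0.6455, 0.2781, 0.1589]
eef_rot: [-179.8, 0.1, -90.0]
contact_force: [0.2, 0.5, -0.6]
gripper_width: 0.0681
gripper_force: 0.0
roll [545 269  60] 179.8 iou0.66 n1 c0.96
roll [698 263  60] 166.3 iou0.82 n1 c0.77
roll [485   7  60] 185.8 iou0.96 n1 c0.67
roll [480 323  60] 91.6 iou0.87 n1 c0.96
roll [483   9  60] 62.0 iou0.29 n1 c0.73
roll [630 316  60] 105.7 iou0.88 n1 c0.64
crust [475 520  60] 202.3 iou0.12 n1 c0.59
crust [624   2  60] 214.8 iou0.42 n2 c0.54
```

```bash
python3 -m creep '[[76,-0.58,-0.985,0,0,0,0],[76,-0.58,-0.985,0,0,0,0],[76,-0.58,-0.985,0,0,0,0],[76,-0.58,-0.985,0,0,0,0],[76,-0.58,-0.985,0,0,0,0],[76,-0.58,-0.985,0,0,0,0],[76,-0.58,-0.985,0,0,0,0],[76,-0.58,-0.985,0,0,0,0]]'
python3 -m creep '[[76,-0.58,-0.985,0,0,0,0],[76,-0.58,-0.985,0,0,0,0],[76,-0.58,-0.985,0,0,0,0],[76,0,0,-1,0,0,0],[76,0,0,-1,0,0,0],[76,0,0,-1,0,0,0],[76,0,0,-0.5,0,0,0],[76,0,0,-0.2,0,0,0]]'
python3 -m creep '[[76,0,0,0,0,0,0],[40,0,0,0,0,0,0],[40,0,0,0,0,0,0],[40,0,0,0,0,0,0],[40,0,0,0,0,0,0],[40,0,0,0,0,0,0]]' 10
python3 -m creep '[[40,0,0,0.4,0,0,0],[40,0,0,1,0,0,0],[40,0,0,1,0,0,0],[40,0,0,1,0,0,0]]'
```

```text
time_s: 23.78
tcp_pos: [0.5278, 0.0796, 0.154]
eef_rot: [179.9, -0.0, -90.0]
contact_force: [0.7, -0.1, 0.2]
gripper_width: 0.0757
gripper_force: 0.0
time_s: 24.45
tcp_pos: [0.4836, 0.0062, 0.06]
eef_rot: [179.7, -0.1, -90.0]
contact_force: [-25.1, 2.9, 58.1]
gripper_width: 0.0761
gripper_force: 29.7
time_s: 24.95
tcp_pos: [0.4859, 0.0072, 0.0624]
eef_rot: [-180.0, 0.0, -90.0]
contact_force: [-0.9, 1.3, 1.5]
gripper_width: 0.0599
gripper_force: 10.0
time_s: 25.28
tcp_pos: [0.4852, 0.007, 0.1479]
eef_rot: [179.9, -0.0, -90.0]
contact_force: [0.3, 1.0, -0.6]
gripper_width: 0.0597
gripper_force: 10.0
```

Fingertips touched the board briefly (58 N wrist, under the limit); I'll slow final descents. Roll is held; to the basket.

```bash
python3 -m creep '[[40,0.284,1,0,0,0,0],[40,0.284,1,0,0,0,0],[40,0.284,1,0,0,0,0],[40,0.284,1,0,0,0,0],[40,0.284,1,0,0,0,0],[40,0.284,1,0,0,0,0],[40,0.284,1,0,0,0,0],[40,0.284,1,0,0,0,0]]'
python3 -m creep '[[40,0.284,1,0,0,0,0],[40,0.284,1,0,0,0,0],[40,0.284,1,0,0,0,0],[40,0,0,-1,0,0,0],[40,0,0,-1,0,0,0],[40,0,0,-1,0,0,0],[40,0,0,-1,0,0,0],[40,0,0,-0.5,0,0,0]]'
python3 -m creep '[[40,0,0,-0.4,0,0,0],[40,0,0,-0.2,0,0,0],[40,0,0,0,0,0,0],[66,0,0,0,0,0,0],[66,0,0,0,0,0,0],[66,0,0,0.5,0,0,0],[66,0,0,1,0,0,0],[66,0,0,1,0,0,0]]'
python3 -m creep '[[66,0,0,1,0,0,0],[66,0,0,1,0,0,0],[66,0,-1,1,0,0,-7],[66,0,-1,1,0,0,-7],[66,0,-1,0,0,0,-7],[66,0,-1,0,0,0,-7],[66,0,-1,0,0,0,-7],[66,0,-1,0,0,0,-7]]'
python3 - <<'E'
from h import *
cs=[capture("side"),capture("scene")]
a=cs[1]["frame"][180:350,80:590,::-1]; b=cs[0]["frame"][120:480,180:420,::-1]
cv2.imwrite("pics/p2.png",np.vstack([cv2.resize(a,(800,267)),np.hstack([cv2.resize(b,(222,333)),cv2.resize(b,(222,333))*0,np.zeros((333,356,3),np.uint8)])]))
show("crust",find("crust",cs[1:],.06,.02,(0,1,3)))
print(r.get_state()["joints"])
E
```

```text
time_s: 25.95
tcp_pos: [0.5425, 0.2083, 0.147]
eef_rot: [180.0, -0.0, -90.0]
contact_force: [0.5, 0.1, -1.0]
gripper_width: 0.0597
gripper_force: 10.0
time_s: 26.62
tcp_pos: [0.5621, 0.281, 0.0312]
eef_rot: [179.8, -0.1, -90.0]
contact_force: [-0.6, -0.5, -0.9]
gripper_width: 0.0601
gripper_force: 10.0
time_s: 27.28
tcp_pos: [0.5637, 0.2819, 0.0832]
eef_rot: [180.0, -0.0, -90.0]
contact_force: [0.2, 1.0, 0.2]
gripper_width: 0.0662
gripper_force: 0.0
time_s: 27.95
tcp_pos: [0.564, 0.1312, 0.1839]
eef_rot: [-179.9, 0.2, -132.3]
contact_force: [-0.3, -0.2, 0.5]
gripper_width: 0.066
gripper_force: 0.0
crust [ 475 -147   60] 111.3 iou0.77 n1 c0.79
crust [625 -79  60] 163.9 iou0.83 n1 c0.70
crust [479 -73  60] 159.5 iou0.78 n1 c0.69
crust [625   3  60] 217.8 iou0.81 n1 c0.65
crust [ 620 -146   60] 100.9 iou0.64 n1 c0.63
[ 3.24008739e+01  1.33186912e+01 -1.53625132e+01  8.31694355e-03
 -6.11709444e+01 -7.45090676e+01]
```

View pics/p2.png

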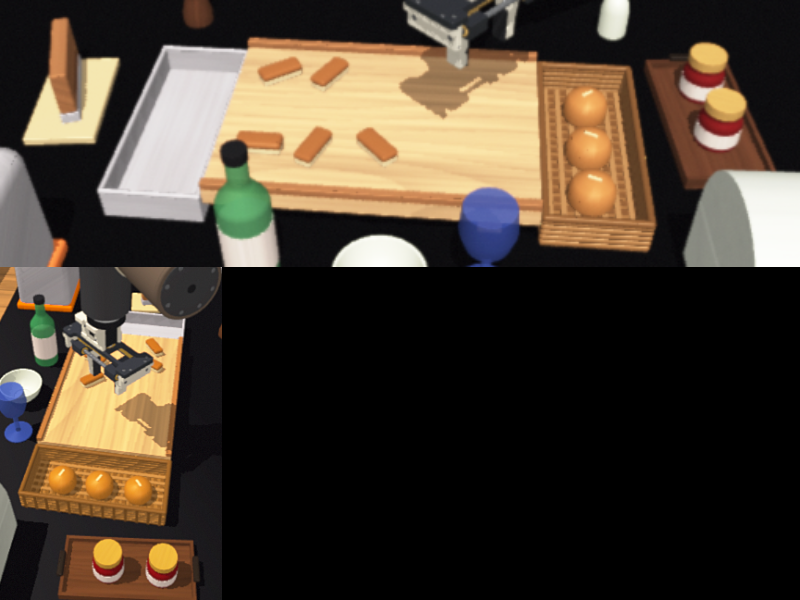

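Picture: 3 rolls in the basket (585,150), both jars upright on the tray, 5 crusts left on the board. Next the scraper.

```bash
python3 -m creep '[[60,-0.162,-0.983,0.5,0,0,-1.2],[60,-0.162,-0.983,0.5,0,0,-1.2],[60,-0.162,-0.983,0,0,0,-1.2],[60,-0.162,-0.983,0,0,0,-1.2],[60,-0.162,-0.983,0,0,0,-1.2],[60,-0.162,-0.983,0,0,0,-1.2],[60,-0.162,-0.983,0,0,0,-1.2],[60,-0.162,-0.983,0,0,0,-1.2]]' 40
python3 -m creep '[[60,-0.162,-0.983,0,0,0,-1.2],[60,-0.162,-0.983,0,0,0,-1.2],[60,-0.162,-0.983,0,0,0,-1.2],[60,-0.162,-0.983,0,0,0,-1.2],[60,-0.162,-0.983,0,0,0,-1.2],[60,-0.162,-0.983,0,0,0,-1.2],[60,-0.162,-0.983,0,0,0,-1.2],[60,-0.162,-0.983,0,0,0,-1.2]]'
python3 -m creep '[[60,-0.162,-0.983,0,0,0,-1.2],[60,-0.162,-0.983,0,0,0,-1.2],[60,-0.162,-0.983,0,0,0,-1.2],[60,-0.162,-0.983,0,0,0,-1.2],[60,-0.162,-0.983,0,0,0,-1.2],[60,-0.162,-0.983,0,0,0,-1.2],[60,-0.162,-0.983,0,0,0,-1.2],[60,-0.162,-0.983,0,0,0,-1.2]]'
python3 - <<'E'
from h import *
cs=[capture("scene"),capture("wrist")]
show("scraper",find("scraper",cs,.012,.086,(0,1,3)))
show("scraper",find("scraper",cs[1:],.012,.086,(0,1,3)))
o=find("scraper",cs[1:],.012,.086,(0,1,3))
im=cs[1]["frame"][:,:,::-1].copy()
for q in [o[0][0] if o else None,[.467,-.458,.012,18.6]]:
    if q is not None: cv2.polylines(im,[cv2.convexHull(proj(cs[1],place(M["scraper"],q)).round().astype(np.int32))],True,(255,0,255),1)
cv2.imwrite("pics/w2.png",im)
E
```

```text
time_s: 28.77
tcp_pos: [0.5316, -0.0648, 0.2081]
eef_rot: [-180.0, 0.1, -141.5]
contact_force: [0.1, 0.1, -0.1]
gripper_width: 0.0604
gripper_force: 0.0
time_s: 29.43
tcp_pos: [0.4995, -0.2617, 0.208]
eef_rot: [-179.9, 0.1, -151.1]
contact_force: [1.0, 0.3, 0.4]
gripper_width: 0.0598
gripper_force: 0.0
time_s: 30.1
tcp_pos: [0.4673, -0.4586, 0.208]
eef_rot: [-179.9, 0.1, -160.7]
contact_force: [0.9, 0.2, 0.6]
gripper_width: 0.06
gripper_force: 0.0
scraper [ 464 -460   12] 197.5 iou0.85 n2 c0.94
scraper [ 464 -460   12] 16.7 iou0.81 n1 c0.91
```

View pics/w2.png

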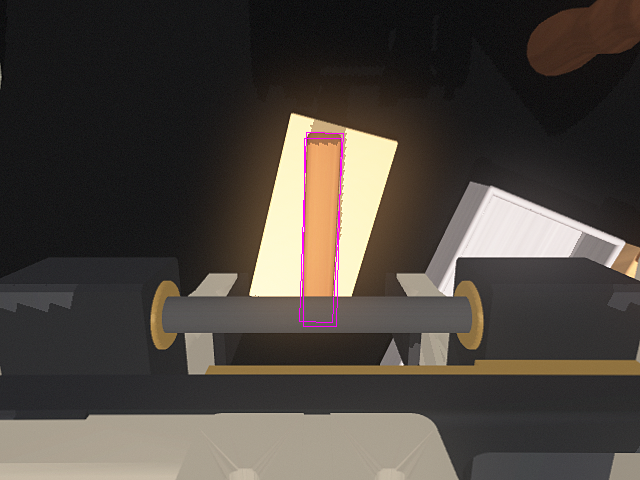

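Scraper sits between the fingers (307–342 columns, centred at 322) and parallel to them. Descending.

```bash
python3 -m creep '[[60,0,0,-1,0,0,0],[60,0,0,-1,0,0,0],[60,0,0,-1,0,0,0],[60,0,0,-1,0,0,0],[60,0,0,-1,0,0,0],[60,0,0,-0.8,0,0,0],[60,0,0,-0.5,0,0,0],[60,0,0,-0.2,0,0,0]]' 50
python3 -m creep '[[60,0,0,0,0,0,0],[10,0,0,0,0,0,0],[10,0,0,0,0,0,0],[10,0,0,0,0,0,0],[10,0,0,0,0,0,0],[10,0,0,0,0,0,0],[10,0,0,0,0,0,0]]' 50
```

```text
time_s: 31.07
tcp_pos: [0.4662, -0.4562, 0.0428]
eef_rot: [179.9, -0.1, -160.7]
contact_force: [0.1, -0.9, -0.5]
gripper_width: 0.0602
gripper_force: 0.0
time_s: 31.65
tcp_pos: [0.4668, -0.458, 0.0452]
eef_rot: [-179.9, 0.0, -160.8]
contact_force: [0.5, -0.7, 1.7]
gripper_width: 0.0258
gripper_force: 2.6
```

```bash
python3 -m creep '[[10,0,0,0,0,0,0],[10,0,0,0.5,0,0,0],[10,0,0,1,0,0,0],[10,0,0,1,0,0,0],[10,0,0,1,0,0,0],[10,0,0,1,0,0,0],[10,0,0,1,0,0,0],[10,0,0,1,0,0,0]]' 50
python3 -m creep '[[10,0.284,0.962,0,0,0,-1],[10,0.284,0.962,0,0,0,-1],[10,0.284,0.962,0,0,0,-1],[10,0.284,0.962,0,0,0,-1],[10,0.284,0.962,0,0,0,-1],[10,0.284,0.962,0,0,0,-1],[10,0.284,0.962,0,0,0,-1],[10,0.284,0.962,0,0,0,-1]]'
python3 -m creep '[[10,0.284,0.962,0,0,0,-1],[10,0.284,0.962,0,0,0,-1],[10,0.284,0.962,0,0,0,-1],[10,0.284,0.962,0,0,0,-1],[10,0.284,0.962,0,0,0,-1],[10,0.284,0.962,0,0,0,-1],[10,0.284,0.962,0,0,0,-1],[10,0.284,0.962,0,0,0,-1]]'
python3 -m creep '[[10,0.284,0.962,0,0,0,-1],[10,0.284,0.962,0,0,0,-1],[10,0.284,0.962,0,0,0,-1],[10,0.284,0.962,0,0,0,-1],[10,0.284,0.962,0,0,0,-1],[10,0.284,0.962,0,0,0,-1],[10,0,0,0,0,0,0]]'
python3 - <<'E'
from h import *
c=capture("scene")
cv2.imwrite("pics/s3.png",cv2.resize(c["frame"][120:340,60:600,::-1],(800,326)))
show("crust",find("crust",[c],.06,.02,(0,1,3)))
s=capture("side")
show("scraper",find("scraper",[c,s],.17,.086,(0,1,2,3)))
E
```

```text
time_s: 32.32
tcp_pos: [0.4659, -0.4572, 0.2087]
eef_rot: [180.0, -0.0, -160.8]
contact_force: [0.1, -0.7, -2.9]
gripper_width: 0.0237
gripper_force: 49.5
time_s: 32.98
tcp_pos: [0.523, -0.2639, 0.2074]
eef_rot: [180.0, -0.0, -168.8]
contact_force: [0.1, -0.2, -2.4]
gripper_width: 0.0238
gripper_force: 49.5
time_s: 33.65
tcp_pos: [0.5798, -0.0716, 0.2075]
eef_rot: [180.0, -0.0, -176.8]
contact_force: [-0.2, -0.0, -2.3]
gripper_width: 0.0238
gripper_force: 49.5
time_s: 34.23
tcp_pos: [0.6234, 0.075, 0.207]
eef_rot: [180.0, -0.0, 177.3]
contact_force: [0.1, -0.3, -2.2]
gripper_width: 0.0237
gripper_force: 49.5
crust [622  -1  60] 218.1 iou0.83 n1 c0.94
crust [481 -74  60] 337.5 iou0.73 n1 c0.83
crust [ 476 -143   60] 314.2 iou0.78 n1 c0.78
crust [625 -79  60] 344.2 iou0.74 n1 c0.71
crust [ 623 -149   60] 96.8 iou0.67 n1 c0.69
scraper [627  73 149] 358.2 iou0.77 n1 c0.65
```

View pics/s3.png

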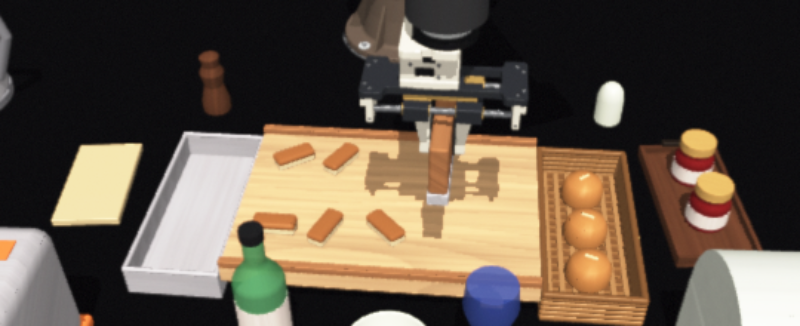

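The scraper is held upright over the board; the five crusts lie ahead of it toward the pan. Lowering and starting the far stroke.

```bash
python3 -m creep '[[10,0,0,-1,0,0,0],[10,0,0,-1,0,0,0],[10,0,0,-1,0,0,0],[10,0,0,-0.8,0,0,0],[10,0,0,-0.4,0,0,0],[10,0,0,-0.2,0,0,0],[10,0,0,-0.06,0,0,0],[10,0,0,0,0,0,0]]'
python3 -m creep '[[10,-0.01,-0.2,0,0,0,0],[10,-0.017,-0.4,0,0,0,0],[10,-0.017,-0.4,0,0,0,0],[10,-0.017,-0.4,0,0,0,0],[10,-0.017,-0.4,0,0,0,0],[10,-0.017,-0.4,0,0,0,0],[10,-0.017,-0.4,0,0,0,0],[10,-0.017,-0.4,0,0,0,0]]'
```

```text
time_s: 35.15
tcp_pos: [0.6233, 0.0712, 0.0964]
eef_rot: [180.0, 0.1, 177.2]
contact_force: [-0.2, -0.1, -2.2]
gripper_width: 0.0242
gripper_force: 49.5
time_s: 35.82
tcp_pos: [0.6194, -0.0049, 0.0956]
eef_rot: [-180.0, -0.0, 177.2]
contact_force: [0.4, 0.3, -2.3]
gripper_width: 0.0236
gripper_force: 49.5
```

```bash
python3 -m creep '[[10,-0.017,-0.4,-0.05,0,0,0],[10,-0.017,-0.4,0,0,0,0],[10,-0.017,-0.4,0,0,0,0],[10,-0.017,-0.4,0,0,0,0],[10,-0.017,-0.4,0,0,0,0],[10,-0.017,-0.4,0,0,0,0],[10,-0.017,-0.4,0,0,0,0],[10,-0.017,-0.4,0,0,0,0]]'
python3 -m creep '[[10,-0.017,-0.4,0,0,0,0],[10,-0.017,-0.4,0,0,0,0],[10,-0.017,-0.4,0,0,0,0],[10,0,0,0,0,0,0]]'
python3 - <<'E'
from h import *
c=capture("scene")
cv2.imwrite("pics/s4.png",cv2.resize(c["frame"][120:340,60:600,::-1],(800,326)))
print(r.get_state()["contact_force"])
E
```

```text
time_s: 36.48
tcp_pos: [0.6161, -0.0845, 0.0943]
eef_rot: [180.0, -0.0, 177.2]
contact_force: [-0.2, 1.2, -1.5]
gripper_width: 0.0239
gripper_force: 49.5
time_s: 36.82
tcp_pos: [0.6146, -0.1155, 0.0943]
eef_rot: [-180.0, -0.0, 177.2]
contact_force: [-0.1, 1.4, -3.2]
gripper_width: 0.0238
gripper_force: 49.5
[ 1.07184693  1.06965756 -3.37077192]
```

View pics/s4.png

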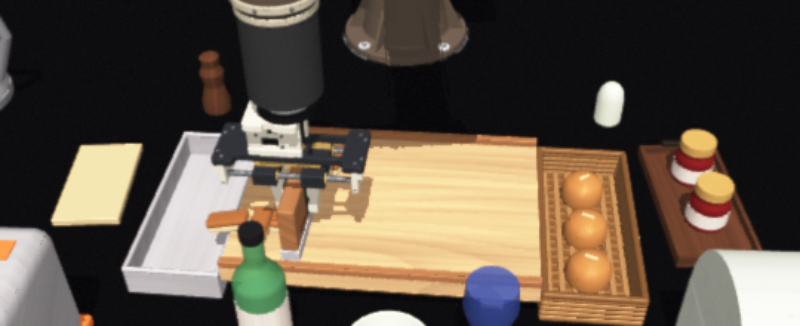

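The crusts move together ahead of the shoe and the first overhangs the pan (230,218). Finishing the stroke.

```bash
python3 -m creep '[[10,-0.017,-0.4,0,0,0,0],[10,-0.017,-0.4,0,0,0,0],[10,-0.017,-0.4,0,0,0,0],[10,-0.017,-0.4,0,0,0,0],[10,-0.017,-0.4,0,0,0,0],[10,-0.017,-0.4,0,0,0,0],[10,-0.017,-0.4,0,0,0,0],[10,-0.017,-0.4,0,0,0,0]]'
python3 -m creep '[[10,-0.017,-0.4,0,0,0,0],[10,-0.017,-0.4,0,0,0,0],[10,-0.008,-0.2,0,0,0,0],[10,0,0,0,0,0,0],[10,0,0,0,0,0,0]]'
python3 - <<'E'
from h import *
c=capture("scene"); s=capture("side")
a=cv2.resize(c["frame"][150:340,60:400,::-1],(537,300)); b=cv2.resize(s["frame"][150:300,230:400,::-1],(263,300))
cv2.imwrite("pics/s5.png",np.hstack([a,b]))
E
```

```text
time_s: 37.53
tcp_pos: [0.6113, -0.1947, 0.0943]
eef_rot: [-180.0, -0.0, 177.2]
contact_force: [0.3, 0.9, -1.9]
gripper_width: 0.0238
gripper_force: 49.5
time_s: 37.95
tcp_pos: [0.6103, -0.2189, 0.0942]
eef_rot: [180.0, -0.0, 177.2]
contact_force: [-0.3, 0.9, -3.1]
gripper_width: 0.0236
gripper_force: 49.5
```

View pics/s5.png

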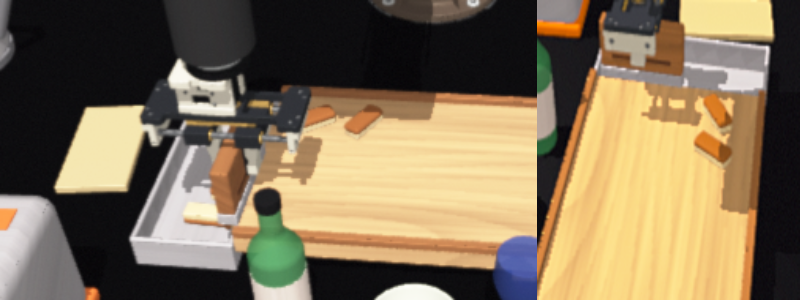

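Far side is clear; two crusts remain near (315,118) and (365,120). Near stroke now.

```bash
python3 -m creep '[[10,0,0,0.5,0,0,0],[10,0,0,1,0,0,0],[10,0,0,1,0,0,0],[10,0,0,1,0,0,0],[10,-0.472,0.944,0,0,0,0],[10,-0.472,0.944,0,0,0,0],[10,-0.472,0.944,0,0,0,0],[10,-0.472,0.944,0,0,0,0]]'
python3 -m creep '[[10,-0.472,0.944,0,0,0,0],[10,-0.472,0.944,0,0,0,0],[10,-0.472,0.944,0,0,0,0],[10,-0.472,0.944,0,0,0,0],[10,-0.472,0.944,0,0,0,0],[10,-0.472,0.944,0,0,0,0],[10,0,0,0,0,0,0]]'
python3 -m creep '[[10,0,0,-1,0,0,0],[10,0,0,-1,0,0,0],[10,0,0,-0.8,0,0,0],[10,0,0,-0.4,0,0,0],[10,0,0,-0.2,0,0,0],[10,0,0,-0.1,0,0,0],[10,0,0,0,0,0,0]]'
python3 - <<'E'
from h import *
show("crust",find("crust",[capture("scene")],.06,.02,(0,1,3)))
E
```

```text
time_s: 38.72
tcp_pos: [0.5625, -0.1228, 0.182]
eef_rot: [180.0, 0.0, 177.2]
contact_force: [0.9, 0.9, -2.9]
gripper_width: 0.0237
gripper_force: 49.5
time_s: 39.3
tcp_pos: [0.4907, 0.0206, 0.1822]
eef_rot: [179.9, 0.0, 177.4]
contact_force: [0.0, 0.7, -3.5]
gripper_width: 0.0238
gripper_force: 49.5
time_s: 39.88
tcp_pos: [0.4948, 0.0184, 0.0972]
eef_rot: [179.9, 0.2, 177.3]
contact_force: [-2.0, 1.8, 15.6]
gripper_width: 0.0241
gripper_force: 50.0
crust [ 669 -258   60] 67.0 iou0.60 n1 c0.82
crust [478 -72  60] 153.8 iou0.80 n1 c0.69
crust [ 614 -221   60] 184.6 iou0.74 n1 c0.64
crust [ 478 -145   60] 293.9 iou0.83 n1 c0.58
crust [759 140  60] 288.7 iou0.29 n1 c0.49
crust [ 667 -223   60] 198.0 iou0.39 n1 c0.47
```

```bash
python3 -m creep '[[10,0,0,0.6,0,0,0],[10,0.32,0,0,0,0,0],[10,0,0,0,0,0,0]]'
python3 -m creep '[[10,0,0,-0.3,0,0,0],[10,0,0,-0.2,0,0,0],[10,0,0,0,0,0,0]]'
python3 - <<'E'
from h import *
c=capture("scene"); s=capture("side")
a=cv2.resize(c["frame"][130:290,200:420,::-1],(412,300)); b=cv2.resize(s["frame"][130:300,230:420,::-1],(335,300))
cv2.imwrite("pics/s6.png",np.hstack([a,b]))
E
```

```text
time_s: 40.23
tcp_pos: [0.5027, 0.0181, 0.1106]
eef_rot: [179.9, 0.2, 177.3]
contact_force: [1.2, 0.1, -1.8]
gripper_width: 0.0238
gripper_force: 50.0
time_s: 40.48
tcp_pos: [0.4994, 0.0172, 0.0956]
eef_rot: [-180.0, -0.1, 177.2]
contact_force: [-1.1, -0.1, -0.9]
gripper_width: 0.0237
gripper_force: 50.0
```

View pics/s6.png

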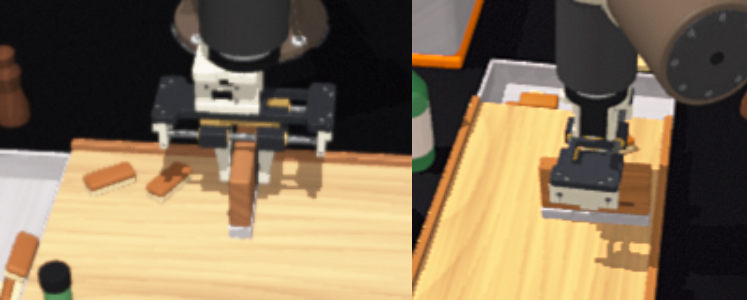

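The scraper is flat and clear of the rim, with both crusts ahead (110,178) and (170,180). Stroking.

```bash
python3 -m creep '[[10,-0.01,-0.2,-0.03,0,0,0],[10,-0.017,-0.4,0,0,0,0],[10,-0.017,-0.4,0,0,0,0],[10,-0.017,-0.4,0,0,0,0],[10,-0.017,-0.4,0,0,0,0],[10,-0.017,-0.4,0,0,0,0],[10,-0.017,-0.4,0,0,0,0],[10,-0.017,-0.4,0,0,0,0]]'
python3 -m creep '[[10,-0.017,-0.4,0,0,0,0],[10,-0.017,-0.4,0,0,0,0],[10,-0.017,-0.4,0,0,0,0],[10,-0.017,-0.4,0,0,0,0],[10,-0.017,-0.4,0,0,0,0],[10,-0.017,-0.4,0,0,0,0],[10,-0.017,-0.4,0,0,0,0],[10,-0.017,-0.4,0,0,0,0]]'
python3 -m creep '[[10,-0.017,-0.4,0,0,0,0],[10,-0.017,-0.4,0,0,0,0],[10,-0.017,-0.4,0,0,0,0],[10,-0.017,-0.4,0,0,0,0],[10,-0.017,-0.4,0,0,0,0],[10,-0.017,-0.4,0,0,0,0],[10,-0.017,-0.4,0,0,0,0],[10,-0.017,-0.4,0,0,0,0]]'
python3 -m creep '[[10,-0.017,-0.3,0,0,0,0],[10,0,0,0,0,0,0],[10,0,0,0,0,0,0],[10,0,0,0.5,0,0,0],[10,0,0,1,0,0,0],[10,0,0,1,0,0,0],[10,0,0,1,0,0,0],[10,0,0,1,0,0,0]]'
python3 - <<'E'
from h import *
c=capture("scene"); s=capture("side")
a=cv2.resize(c["frame"][150:340,60:400,::-1],(537,300)); b=cv2.resize(s["frame"][150:300,230:400,::-1],(263,300))
cv2.imwrite("pics/s7.png",np.hstack([a,b]))
E
```

```text
time_s: 41.25
tcp_pos: [0.497, -0.0588, 0.0961]
eef_rot: [180.0, 0.0, 177.2]
contact_force: [-0.2, 0.7, -2.1]
gripper_width: 0.0237
gripper_force: 50.0
time_s: 41.92
tcp_pos: [0.4937, -0.1386, 0.0961]
eef_rot: [-180.0, -0.0, 177.2]
contact_force: [-0.4, -0.0, -3.6]
gripper_width: 0.0236
gripper_force: 50.0
time_s: 42.58
tcp_pos: [0.4903, -0.2186, 0.096]
eef_rot: [-180.0, -0.0, 177.2]
contact_force: [0.2, 0.2, -3.0]
gripper_width: 0.0237
gripper_force: 50.0
time_s: 43.25
tcp_pos: [0.4897, -0.2246, 0.2097]
eef_rot: [180.0, -0.0, 177.3]
contact_force: [0.6, -0.4, -1.8]
gripper_width: 0.0238
gripper_force: 50.0
```

View pics/s7.png

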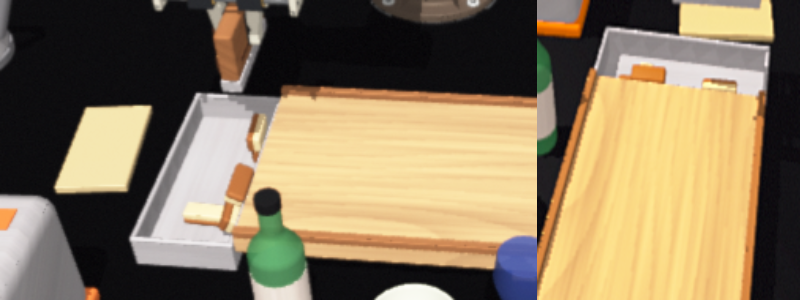

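Board is clear, crusts lie in the pan. Returning the scraper to the tile.

```bash
python3 -m creep '[[10,-0.08,-0.936,0,0,0,2.18],[10,-0.08,-0.936,0,0,0,2.18],[10,-0.08,-0.936,0,0,0,2.18],[10,-0.08,-0.936,0,0,0,2.18],[10,-0.08,-0.936,0,0,0,2.18],[10,-0.08,-0.936,0,0,0,2.18],[10,-0.08,-0.936,0,0,0,2.18],[10,-0.08,-0.936,0,0,0,2.18]]'
python3 -m creep '[[10,-0.08,-0.936,0,0,0,2.18],[10,-0.08,-0.936,0,0,0,2.18],[10,0,0,-1,0,0,0],[10,0,0,-1,0,0,0],[10,0,0,-1,0,0,0],[10,0,0,-1,0,0,0],[10,0,0,-1,0,0,0],[10,0,0,-0.7,0,0,0]]'
python3 -m creep '[[10,0,0,-0.4,0,0,0],[10,0,0,-0.2,0,0,0],[10,0,0,-0.05,0,0,0],[10,0,0,0,0,0,0]]'
```

```text
time_s: 44.02
tcp_pos: [0.4736, -0.4128, 0.2076]
eef_rot: [179.9, -0.0, -165.2]
contact_force: [-0.0, -0.0, -2.1]
gripper_width: 0.0235
gripper_force: 50.0
time_s: 44.68
tcp_pos: [0.4688, -0.4578, 0.0627]
eef_rot: [179.8, -0.1, -161.0]
contact_force: [0.2, 0.4, -2.6]
gripper_width: 0.0237
gripper_force: 50.0
time_s: 45.02
tcp_pos: [0.4704, -0.4592, 0.0502]
eef_rot: [-180.0, 0.0, -160.9]
contact_force: [-0.7, 0.0, -2.4]
gripper_width: 0.0237
gripper_force: 50.0
```

```bash
python3 -m creep '[[10,0,0,-0.08,0,0,0],[10,0,0,-0.06,0,0,0],[10,0,0,0,0,0,0]]'
python3 -m creep '[[10,0,0,-0.04,0,0,0],[10,0,0,0,0,0,0]]'
```

```text
time_s: 45.27
tcp_pos: [0.4707, -0.4595, 0.0473]
eef_rot: [-179.9, 0.1, -161.0]
contact_force: [0.9, -0.2, -1.1]
gripper_width: 0.0239
gripper_force: 50.0
time_s: 45.43
tcp_pos: [0.4706, -0.4596, 0.0472]
eef_rot: [-179.9, 0.1, -160.9]
contact_force: [-2.0, 2.2, 6.4]
gripper_width: 0.0237
gripper_force: 50.0
```

```bash
python3 -m creep '[[26,0,0,0,0,0,0],[30,0,0,0,0,0,0],[45,0,0,0,0,0,0],[60,0,0,0,0,0,0],[60,0,0,0,0,0,0],[60,0,0,0.4,0,0,0],[60,0,0,1,0,0,0],[60,0,0,1,0,0,0]]' 10
python3 -m creep '[[60,0,0,1,0,0,0],[60,0,0,1,0,0,0],[60,0,0,1,0,0,0],[60,0.5,0.5,1,0,0,0],[60,0.5,1,1,0,0,0],[60,0.5,1,1,0,0,0],[60,0.2,1,0.5,0,0,0],[60,0,1,0,0,0,0]]'
python3 - <<'E'
from h import *
c=capture("scene"); s=capture("side"); w=capture("wrist")
a=cv2.resize(c["frame"][120:340,60:600,::-1],(540,220)); b=cv2.resize(s["frame"][100:300,230:430,::-1],(220,220))
w2=w["frame"][:,:,::-1][0:300]; 
cv2.imwrite("pics/f1.png",np.vstack([np.hstack([a,b]),cv2.resize(w2,(760,356))]))
show("crust",find("crust",[w],.01,.02,(0,1,3),.3)); show("scraper",find("scraper",[s,c],.012,.086,(0,1,2,3)))
E
```

```text
time_s: 46.1
tcp_pos: [0.4692, -0.4587, 0.1054]
eef_rot: [179.9, -0.1, -161.0]
contact_force: [0.8, 0.2, -0.7]
gripper_width: 0.0587
gripper_force: 0.0
time_s: 46.77
tcp_pos: [0.5145, -0.3463, 0.2723]
eef_rot: [-179.7, 0.2, -160.9]
contact_force: [0.7, 0.1, 0.1]
gripper_width: 0.0598
gripper_force: 0.0
crust [ 470 -244   10] 1.8 iou0.30 n1 c0.93
crust [ 668 -219   10] 34.2 iou0.28 n1 c0.85
crust [ 651 -204   10] 35.4 iou0.20 n1 c0.78
crust [ 597 -293   10] 224.1 iou0.15 n1 c0.63
crust [ 476 -218   10] 175.5 iou0.79 n1 c0.62
crust [ 417 -497   10] 19.8 iou0.28 n1 c0.60
scraper [ 464 -460    8] 199.4 iou0.91 n2 c0.92
```

View pics/f1.png

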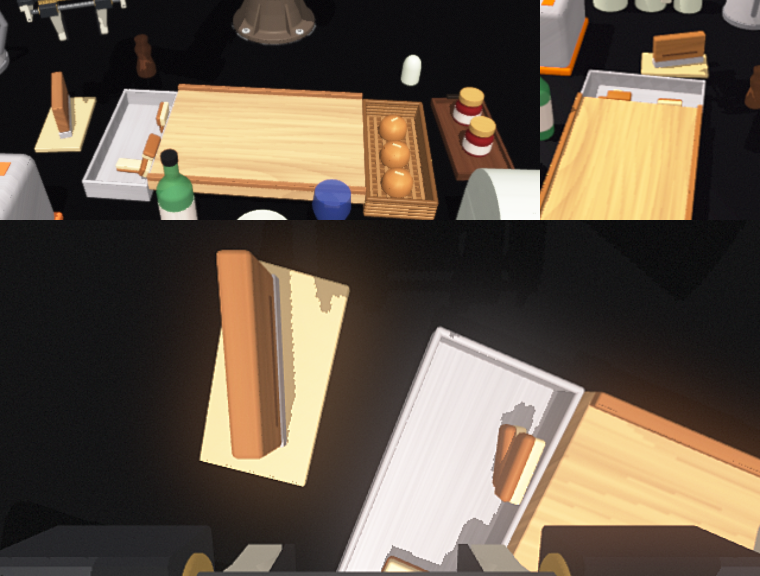

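Scraper stands on its tile, two crusts are in the near part of the pan, the rest in the far corner; one closer look at that corner, also as a retreat.

```bash
python3 -m creep '[[60,0.9,0,0,0,0,0],[60,0.9,0,0,0,0,0],[60,0.9,0,0,0,0,0],[60,0.9,0,0,0,0,0],[60,0.9,0.4,0,0,0,0],[60,0.9,0.4,0,0,0,0],[60,0,0,0,0,0,0],[60,0,0,0,0,0,0]]'
python3 - <<'E'
from h import *
w=capture("wrist"); cv2.imwrite("pics/f2.png",w["frame"][:,:,::-1])
E
```

```text
time_s: 47.73
tcp_pos: [0.6479, -0.327, 0.2659]
eef_rot: [179.9, -0.1, -161.0]
contact_force: [0.2, 0.3, 0.1]
gripper_width: 0.0602
gripper_force: 0.0
```

View pics/f2.png

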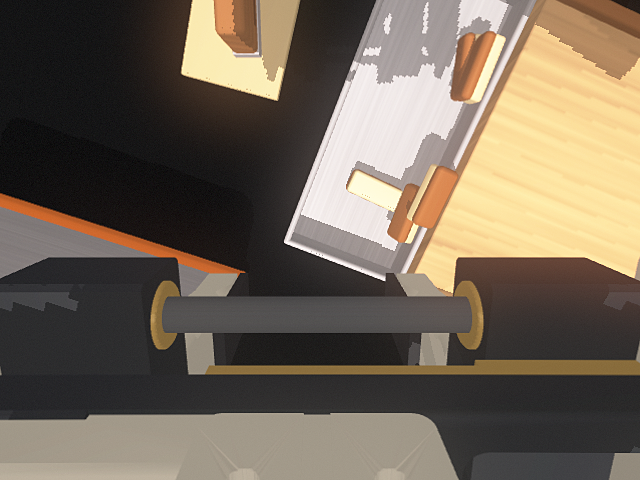

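```bash
python3 - <<'E'
from h import *
w=capture("wrist"); c=capture("scene"); s=capture("side")
a=cv2.resize(w["frame"][140:270,330:480,::-1],(400,346),interpolation=cv2.INTER_CUBIC)
b=cv2.resize(c["frame"][230:320,140:240,::-1],(380,346),interpolation=cv2.INTER_CUBIC)
cv2.imwrite("pics/f3.png",np.hstack([a,b]))
for z in(.02,.045,.06): print(z,[unproj(w,[p],z)[0].round(3).tolist() for p in((434,195),(458,172),(440,225),(432,165),(413,218))])
d=np.array([-.0436,-.999])
print("pan inner wall top y near x=.64:", (np.array([.5559,.0043])+.213*np.array([-.0436,-.999])+.09*np.array([.999,-.0436])))
for q,z in((.2095,.06),(.213,.045),(.217,.045)): # board end, pan outer, pan inner
    P=[[.5559-q*.0436+a*.999,.0043-q*.999-a*.0436,z] for a in(.06,.12)]; print(q,proj(w,P).round(0).tolist())
E
```

```text
0.02 [[0.596, -0.212, 0.02], [0.565, -0.198, 0.02], [0.624, -0.193, 0.02], [0.567, -0.226, 0.02], [0.626, -0.223, 0.02]]
0.045 [[0.595, -0.22, 0.045], [0.566, -0.207, 0.045], [0.621, -0.202, 0.045], [0.568, -0.234, 0.045], [0.623, -0.231, 0.045]]
0.06 [[0.595, -0.225, 0.06], [0.567, -0.212, 0.06], [0.62, -0.208, 0.06], [0.569, -0.238, 0.06], [0.622, -0.236, 0.06]]
pan inner wall top y near x=.64: [ 0.6365232 -0.212411 ]
0.2095 [[446.0, 213.0], [419.0, 267.0]]
0.213 [[438.0, 209.0], [412.0, 262.0]]
0.217 [[434.0, 207.0], [409.0, 260.0]]
```

View pics/f3.png

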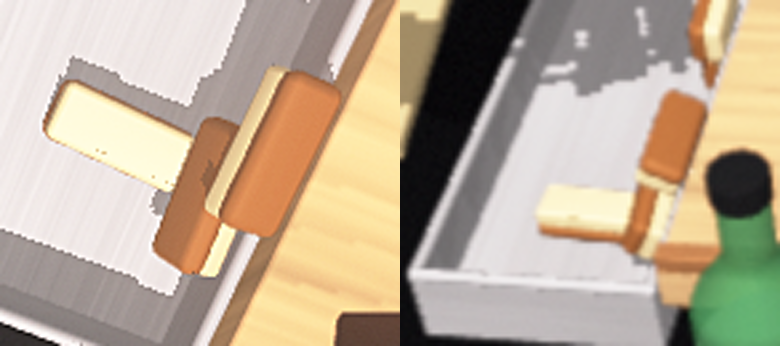

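```bash
cat >> h.py <<'E'
def tri(c1,p1,c2,p2):
    f=lambda X:np.r_[proj(c1,X)[0]-p1,proj(c2,X)[0]-p2]
    from scipy.optimize import least_squares
    s=least_squares(f,[.59,-.22,.05],x_scale=.01); return s.x.round(4),np.sqrt((s.fun**2).mean()).round(2)
E
python3 - <<'E'
from h import *
w=capture("wrist"); c=capture("scene")
W=lambda x,y:np.array([330+x*150/400,140+y*130/346]); S=lambda x,y:np.array([140+(x-400)*100/380,230+y*90/346])
for a,b in (((288,72),(678,92)),((338,92),(705,105)),((270,235),(685,182)),((220,215),(642,165))):
    print(tri(w,W(*a),c,S(*b)))
E
```

```text
(array([ 0.5684, -0.231 ,  0.0595]), np.float64(1.23))
(array([ 0.5695, -0.2111,  0.056 ]), np.float64(0.3))
(array([ 0.6266, -0.2118,  0.0522]), np.float64(0.18))
(array([ 0.6245, -0.2351,  0.061 ]), np.float64(0.06))
```

The crust at wrist (434,195) is perched on another one, its top at z ≈ 0.053–0.061 – level with the board, not really down in the pan. I'll take the scraper again (gripped off-centre, away from the bottle) and nudge it off with the scraper's end, along −x.

```bash
python3 -m creep '[[60,-0.973,-0.653,0,0,0,0],[60,-0.973,-0.653,0,0,0,0],[60,-0.973,-0.653,0,0,0,0],[60,-0.973,-0.653,0,0,0,0],[60,-0.973,-0.653,0,0,0,0],[60,-0.973,-0.653,0,0,0,0],[60,-0.973,-0.653,0,0,0,0],[60,-0.973,-0.653,0,0,0,0]]' 50
python3 -m creep '[[60,-0.973,-0.653,0,0,0,0],[60,0,0,-1,0,0,0],[60,0,0,-1,0,0,0],[60,0,0,-1,0,0,0],[60,0,0,-1,0,0,0],[60,0,0,-1,0,0,0],[60,0,0,0,0,0,0]]' 50
python3 - <<'E'
from h import *
w=capture("wrist"); s=capture("scene")
show("scraper",find("scraper",[w,s],.012,.086,(0,1,3)))
E
```

```text
time_s: 48.7
tcp_pos: [0.4511, -0.4579, 0.2685]
eef_rot: [-180.0, 0.0, -161.0]
contact_force: [0.1, -0.8, 1.0]
gripper_width: 0.06
gripper_force: 0.0
time_s: 49.28
tcp_pos: [0.4257, -0.4716, 0.138]
eef_rot: [179.6, -0.2, -161.1]
contact_force: [-0.8, 0.4, -1.2]
gripper_width: 0.0595
gripper_force: 0.0
scraper [ 464 -460   12] 200.4 iou0.70 n2 c0.97
```

```bash
python3 -m creep '[[60,0,0,-1,0,0,0],[60,0,0,-1,0,0,0],[60,0,0,-0.8,0,0,0],[60,0,0,-0.5,0,0,0],[60,0,0,-0.3,0,0,0],[60,0,0,-0.1,0,0,0],[60,0,0,0,0,0,0],[10,0,0,0,0,0,0]]' 50
python3 -m creep '[[10,0,0,0,0,0,0],[10,0,0,0,0,0,0],[10,0,0,0,0,0,0],[10,0,0,0,0,0,0],[10,0,0,0,0,0,0],[10,0,0,0,0,0,0],[10,0,0,0,0,0,0]]' 50
python3 -m creep '[[10,0,0,0.5,0,0,0],[10,0,0,1,0,0,0],[10,0,0,1,0,0,0],[10,0,0,1,0,0,0],[10,0,0,1,0,0,0],[10,0,0,1,0,0,0],[10,0,0,0,0,0,0]]'
```

```text
time_s: 50.15
tcp_pos: [0.4294, -0.4741, 0.0518]
eef_rot: [-179.9, 0.1, -161.0]
contact_force: [0.3, -0.1, 0.2]
gripper_width: 0.0573
gripper_force: 0.0
time_s: 50.73
tcp_pos: [0.4286, -0.4736, 0.0505]
eef_rot: [-180.0, 0.0, -161.0]
contact_force: [-0.4, -0.7, 2.0]
gripper_width: 0.0238
gripper_force: 50.0
time_s: 51.32
tcp_pos: [0.4302, -0.4752, 0.1932]
eef_rot: [-179.6, 0.2, -160.9]
contact_force: [1.1, -0.7, -1.6]
gripper_width: 0.0239
gripper_force: 50.0
```

```bash
python3 -m creep '[[10,0.98,0.984,0,0,0,-2.16],[10,0.98,0.984,0,0,0,-2.16],[10,0.98,0.984,0,0,0,-2.16],[10,0.98,0.984,0,0,0,-2.16],[10,0.98,0.984,0,0,0,-2.16],[10,0.98,0.984,0,0,0,-2.16],[10,0.98,0.984,0,0,0,-2.16],[10,0.98,0.984,0,0,0,-2.16]]'
python3 -m creep '[[10,0.98,0.984,0,0,0,-2.16],[10,0.98,0.984,0,0,0,-2.16],[10,0,0,-0.5,0,0,0],[10,0,0,-0.5,0,0,0],[10,0,0,0,0,0,0],[10,0,0,0,0,0,0]]'
python3 - <<'E'
from h import *
c=capture("scene"); s=capture("side")
a=cv2.resize(c["frame"][200:330,120:280,::-1],(430,350),interpolation=cv2.INTER_CUBIC)
b=cv2.resize(s["frame"][130:270,200:360,::-1],(370,324),interpolation=cv2.INTER_CUBIC)
cv2.imwrite("pics/g1.png",np.hstack([a,np.vstack([b,np.zeros((26,370,3),np.uint8)])]))
show("scraper",find("scraper",[s,c],.12,.086,(0,1,2,3)))
E
```

```text
time_s: 51.98
tcp_pos: [0.6249, -0.275, 0.1867]
eef_rot: [180.0, -0.1, -178.4]
contact_force: [0.3, -0.4, -2.2]
gripper_width: 0.0238
gripper_force: 50.0
time_s: 52.48
tcp_pos: [0.6719, -0.2279, 0.1609]
eef_rot: [180.0, -0.2, 177.4]
contact_force: [-0.4, -0.7, -1.7]
gripper_width: 0.0239
gripper_force: 50.0
scraper [ 713 -231  118] 181.0 iou0.69 n2 c0.77
```

View pics/g1.png

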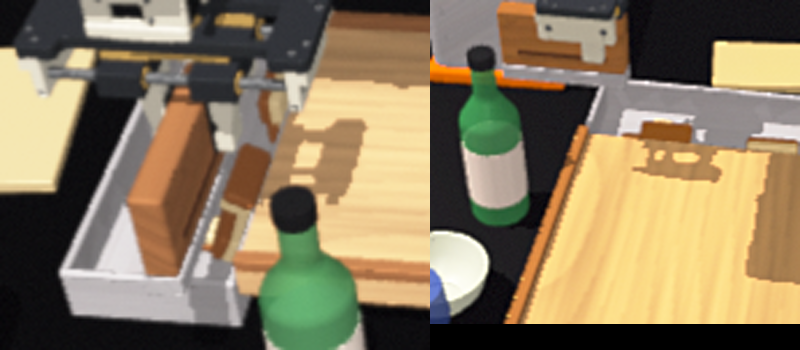

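The scraper is over the pan's far end, parallel to the wall, the perched crust (245,178) just beyond its end. Lowering and pushing −x.

```bash
python3 -m creep '[[10,0,0,-1,0,0,0],[10,0,0,-0.8,0,0,0],[10,0,0,-0.5,0,0,0],[10,0,0,-0.3,0,0,0],[10,0,0,-0.2,0,0,0],[10,0,0,-0.1,0,0,0],[10,0,0,0,0,0,0]]'
python3 - <<'E'
from h import *
print(r.get_state()["tcp_pos"],r.get_state()["contact_force"])
E
```

```text
time_s: 53.27
tcp_pos: [0.6738, -0.2277, 0.0906]
eef_rot: [-180.0, 0.0, 177.4]
contact_force: [0.5, -0.5, -2.0]
gripper_width: 0.024
gripper_force: 50.0
[ 0.67378929 -0.22765627  0.09056797] [ 0.5474771  -0.450215   -1.95733473]
```

```bash
python3 -m creep '[[10,0,0,-0.08,0,0,0],[10,-0.2,0.009,0,0,0,0],[10,-0.3,0.013,0,0,0,0],[10,-0.3,0.013,0,0,0,0],[10,-0.3,0.013,0,0,0,0],[10,-0.3,0.013,0,0,0,0]]'
python3 -m creep '[[10,-0.3,0.013,0,0,0,0],[10,-0.3,0.013,0,0,0,0],[10,-0.3,0.013,0,0,0,0],[10,-0.3,0.013,0,0,0,0],[10,-0.3,0.013,0,0,0,0],[10,-0.3,0.013,0,0,0,0],[10,0,0,0,0,0,0],[10,0,0,0,0,0,0]]'
python3 -m creep '[[10,0,0,0.5,0,0,0],[10,0,0,1,0,0,0],[10,0,0,1,0,0,0],[10,0,0,1,0,0,0],[10,0,0,1,0,0,0],[10,0,-1,0,0,0,0],[10,0,-1,0,0,0,0],[10,0,-1,0,0,0,0]]'
python3 -m creep '[[10,0,-1,0,0,0,0],[10,0,-1,0,0,0,0],[10,0,-1,0,0,0,0],[10,0,0,0,0,0,0]]'
python3 - <<'E'
from h import *
c=capture("scene"); s=capture("side")
for n,k in(("scene",c),("side",s)):
    for d in outline_of(k,"crust1"):
        if d["conf"]>.3: print(n,round(d["conf"],2),np.round(d["bbox"]),unproj(k,[[(d["bbox"][0]+d["bbox"][2])/2,(d["bbox"][1]+d["bbox"][3])/2]],.02)[0].round(3),d["region"].sum())
E
```

```text
time_s: 53.77
tcp_pos: [0.6378, -0.226, 0.0889]
eef_rot: [-180.0, 0.0, 177.4]
contact_force: [1.0, 0.7, -1.9]
gripper_width: 0.0238
gripper_force: 50.0
time_s: 54.43
tcp_pos: [0.5932, -0.2241, 0.0885]
eef_rot: [-180.0, 0.0, 177.4]
contact_force: [0.7, -0.6, -2.1]
gripper_width: 0.0241
gripper_force: 50.0
time_s: 55.1
tcp_pos: [0.5942, -0.2995, 0.2016]
eef_rot: [-180.0, 0.1, 177.5]
contact_force: [0.6, 0.0, -3.1]
gripper_width: 0.0236
gripper_force: 50.0
time_s: 55.43
tcp_pos: [0.5931, -0.378, 0.1998]
eef_rot: [-180.0, -0.1, 177.3]
contact_force: [0.5, 1.5, -1.8]
gripper_width: 0.0235
gripper_force: 50.0
scene 0.74 [173. 279. 197. 299.] [ 0.632 -0.279  0.02 ] 306
scene 0.61 [199. 272. 215. 297.] [ 0.617 -0.236  0.02 ] 265
scene 0.57 [212. 219. 229. 247.] [ 0.449 -0.239  0.02 ] 284
scene 0.44 [207. 254. 218. 270.] [ 0.547 -0.239  0.02 ] 188
side 0.54 [291. 182. 304. 188.] [ 0.617 -0.285  0.02 ] 65
side 0.48 [233. 334. 261. 365.] [0.646 0.277 0.02 ] 775
side 0.43 [337. 186. 360. 197.] [ 0.474 -0.27   0.02 ] 118
```

```bash
python3 -m creep '[[10,-0.93,-0.554,0,0,0,3.09],[10,-0.93,-0.554,0,0,0,3.09],[10,-0.93,-0.554,0,0,0,3.09],[10,-0.93,-0.554,0,0,0,3.09],[10,-0.93,-0.554,0,0,0,3.09],[10,-0.93,-0.554,0,0,0,3.09],[10,-0.93,-0.554,0,0,0,3.09],[10,0,0,0,0,0,0]]'
python3 -m creep '[[10,0,0,-1,0,0,0],[10,0,0,-1,0,0,0],[10,0,0,-1,0,0,0],[10,0,0,-1,0,0,0],[10,0,0,-1,0,0,0],[10,0,0,-0.5,0,0,0],[10,0,0,-0.3,0,0,0],[10,0,0,0,0,0,0]]'
```

```text
time_s: 56.3
tcp_pos: [0.4277, -0.4717, 0.2015]
eef_rot: [-180.0, -0.0, -160.8]
contact_force: [-0.0, 0.9, -2.2]
gripper_width: 0.0237
gripper_force: 50.0
time_s: 56.97
tcp_pos: [0.4306, -0.4697, 0.0544]
eef_rot: [179.9, -0.1, -160.9]
contact_force: [-0.3, 0.3, -2.8]
gripper_width: 0.0239
gripper_force: 50.0
```

```bash
python3 -m creep '[[10,0,0,-0.08,0,0,0],[10,0,0,-0.04,0,0,0],[10,0,0,0,0,0,0]]'
python3 -m creep '[[10,0,0,-0.04,0,0,0],[10,0,0,0,0,0,0]]'
```

```text
time_s: 57.22
tcp_pos: [0.4315, -0.4712, 0.0539]
eef_rot: [-179.9, 0.1, -160.9]
contact_force: [-0.7, 0.7, -2.7]
gripper_width: 0.024
gripper_force: 50.0
time_s: 57.38
tcp_pos: [0.4311, -0.4712, 0.0525]
eef_rot: [-180.0, 0.0, -160.9]
contact_force: [1.2, -0.2, -3.2]
gripper_width: 0.024
gripper_force: 50.0
```

```bash
python3 -m creep '[[10,0,0,-0.05,0,0,0],[10,0,0,0,0,0,0]]'
python3 -m creep '[[10,0,0,-0.03,0,0,0],[10,0,0,0,0,0,0]]'
```

```text
time_s: 57.55
tcp_pos: [0.4307, -0.471, 0.0506]
eef_rot: [-180.0, 0.0, -160.9]
contact_force: [0.4, -0.2, -3.3]
gripper_width: 0.0237
gripper_force: 50.0
time_s: 57.72
tcp_pos: [0.4308, -0.4711, 0.0505]
eef_rot: [-180.0, -0.0, -160.9]
contact_force: [-1.6, 1.5, 3.3]
gripper_width: 0.0237
gripper_force: 50.0
```

```bash
python3 -m creep '[[26,0,0,0,0,0,0],[30,0,0,0,0,0,0],[45,0,0,0,0,0,0],[60,0,0,0,0,0,0],[60,0,0,0,0,0,0],[60,0,0,0.4,0,0,0],[60,0,0,1,0,0,0],[60,0,0,1,0,0,0]]' 10
python3 -m creep '[[60,0,0,1,0,0,0],[60,0,0,1,0,0,0],[60,0,0,1,0,0,0],[60,0,0,1,0,0,0],[60,0,0,1,0,0,0],[60,0.5,0.5,1,0,0,0],[60,1,0.8,0.3,0,0,0],[60,1,0.8,0,0,0,0]]'
python3 -m creep '[[60,1,0.8,0,0,0,0],[60,1,0.8,0,0,0,0],[60,1,0.8,0,0,0,0],[60,1,0.8,0,0,0,0],[60,1,0.4,0,0,0,0],[60,0.9,0,0,0,0,0],[60,0,0,0,0,0,0],[60,0,0,0,0,0,0]]'
python3 - <<'E'
from h import *
w=capture("wrist"); c=capture("scene"); s=capture("side")
show("scraper",find("scraper",[s,c],.012,.086,(0,1,2,3)))
o=np.array([.5559,.0043]); ey=np.array([.0436,.999]); ex=np.array([.999,-.0436])
D={}
for n,k in(("w",w),("sc",c),("si",s)):
    D[n]=[d for d in outline_of(k,"crust1") if d["conf"]>.3]
    for d in D[n]: 
        u=np.argwhere(d["region"])[:,::-1].mean(0); print(n,round(d["conf"],2),np.round(d["bbox"]).tolist(),d["region"].sum(),unproj(k,[u],.025)[0].round(3))
for d in D["w"]:
  u=np.argwhere(d["region"])[:,::-1].mean(0)
  for e in D["sc"]:
    v=np.argwhere(e["region"])[:,::-1].mean(0); t=tri(w,u,c,v)
    if t[1]<4: print(np.round(u),np.round(v),t, "own",((t[0][:2]-o)@np.c_[ex,ey]).round(3))
E
```

```text
time_s: 58.38
tcp_pos: [0.4301, -0.4706, 0.1101]
eef_rot: [179.9, -0.1, -160.9]
contact_force: [-0.4, -0.0, 0.7]
gripper_width: 0.0591
gripper_force: 0.0
time_s: 59.05
tcp_pos: [0.4942, -0.4192, 0.2721]
eef_rot: [-179.7, 0.2, -161.0]
contact_force: [0.4, -0.2, 0.2]
gripper_width: 0.0603
gripper_force: 0.0
time_s: 59.72
tcp_pos: [0.6415, -0.3279, 0.2669]
eef_rot: [180.0, -0.0, -160.9]
contact_force: [-0.5, 0.4, -0.3]
gripper_width: 0.0596
gripper_force: 0.0
scraper [ 469 -457   10] 20.5 iou0.91 n2 c0.73
scraper [ 475 -371  -95] 253.5 iou0.15 n1 c0.59
w 0.87 [383.0, 188.0, 430.0, 249.0] 1597 [ 0.622 -0.231  0.025]
w 0.75 [450.0, 39.0, 474.0, 107.0] 693 [ 0.465 -0.241  0.025]
w 0.72 [343.0, 172.0, 402.0, 217.0] 1332 [ 0.611 -0.275  0.025]
w 0.64 [410.0, 118.0, 445.0, 182.0] 1586 [ 0.549 -0.239  0.025]
w 0.59 [457.0, 40.0, 505.0, 113.0] 1998 [ 0.467 -0.221  0.025]
sc 0.77 [174.0, 280.0, 200.0, 295.0] 280 [ 0.624 -0.275  0.025]
sc 0.76 [213.0, 222.0, 228.0, 249.0] 249 [ 0.455 -0.234  0.025]
sc 0.53 [208.0, 255.0, 216.0, 270.0] 152 [ 0.549 -0.237  0.025]
sc 0.53 [200.0, 268.0, 217.0, 298.0] 269 [ 0.615 -0.237  0.025]
si 0.7 [338.0, 190.0, 357.0, 200.0] 158 [ 0.477 -0.26   0.025]
si 0.39 [294.0, 179.0, 305.0, 189.0] 57 [ 0.613 -0.279  0.025]
[408. 218.] [206. 282.] (array([ 0.6213, -0.2332,  0.0325]), np.float64(0.57)) own [ 0.076 -0.234]
[460.  65.] [222. 233.] (array([ 0.4646, -0.2396,  0.0254]), np.float64(2.16)) own [-0.081 -0.248]
[372. 195.] [187. 285.] (array([ 0.6122, -0.275 ,  0.0157]), np.float64(1.33)) own [ 0.068 -0.277]
[428. 149.] [212. 261.] (array([ 0.5487, -0.2382,  0.0243]), np.float64(0.27)) own [ 0.003 -0.243]
[477.  74.] [222. 233.] (array([ 0.4719, -0.2269,  0.0413]), np.float64(0.6)) own [-0.074 -0.235]
```

The pushed crust now lies on the pan floor (z ≈ 0.024). Checking the near pair from a second wrist place.

```bash
python3 - <<'E'
from h import *
import pickle
w=capture("wrist"); D=[d for d in outline_of(w,"crust1") if d["conf"]>.3]
pickle.dump((w,[d["region"] for d in D]),open("wA.pkl","wb"))
E
python3 -m creep '[[60,-0.9,0,0,0,0,0],[60,-0.9,0,0,0,0,0],[60,-0.9,0,0,0,0,0],[60,-0.9,0,0,0,0,0],[60,0,0,0,0,0,0],[60,0,0,0,0,0,0]]'
python3 - <<'E'
from h import *
import pickle
wA,RA=pickle.load(open("wA.pkl","rb"))
w=capture("wrist"); RB=[d["region"] for d in outline_of(w,"crust1") if d["conf"]>.3]
cen=lambda m:np.argwhere(m)[:,::-1].mean(0)
o=np.array([.5559,.0043]); ey=np.array([.0436,.999]); ex=np.array([.999,-.0436])
box0=M["crust"]-[0,0,.01]
for i,a in enumerate(RA):
  for b in RB:
    t,e=tri(wA,cen(a),w,cen(b))
    if e>4 or not 0<t[2]<.07: continue
    best=None
    for roll in(0,45,-45,90):
      for y in(-2.5,25,-30):
        q0=np.array([*t[:2],t[2]-.008,y,roll])
        st=np.array([.01,.01,.01,15,20])
        def P(v): q=q0+v*st; return R.from_euler('xz',[q[4],q[3]],degrees=True).apply(box0)+q[:3]
        f=lambda v:-(iou(wA,a,P(v))+iou(w,b,P(v)))/2
        s=minimize(f,np.zeros(5),method='Nelder-Mead',options=dict(initial_simplex=np.vstack([np.zeros(5),np.eye(5)]),maxiter=400))
        if best is None or s.fun<best[0]: best=(s.fun,q0+s.x*st,P(s.x))
    Q=best[2]; ow=(Q[:,:2]-o)@ey
    print(i,"cen",t,e,"iou%.2f"%-best[0],best[1].round(3),"z %.3f..%.3f owny %.3f..%.3f"%(Q[:,2].min(),Q[:,2].max(),ow.min(),ow.max()))
E
```

```text
time_s: 60.72
tcp_pos: [0.5501, -0.3287, 0.2684]
eef_rot: [-179.9, 0.1, -161.0]
contact_force: [0.1, -0.4, 0.8]
gripper_width: 0.0598
gripper_force: 0.0
1 cen [ 0.6125 -0.2725  0.0116] 0.07 iou0.92 [ 6.140e-01 -2.720e-01  5.000e-03  8.433e+01 -7.671e+00] z -0.007..0.017 owny -0.304..-0.243
2 cen [ 0.4738 -0.2288  0.0482] 0.11 iou0.92 [ 4.74000e-01 -2.24000e-01  3.30000e-02  7.80000e-01  1.00206e+02] z 0.018..0.047 owny -0.246..-0.218
4 cen [ 0.4618 -0.2375  0.0138] 0.24 iou0.52 [ 4.61000e-01 -2.29000e-01 -2.30000e-02 -2.58900e+00  1.05385e+02] z -0.039..-0.008 owny -0.250..-0.224
```

One near crust still stands on edge against the wall, its top near rim height and its base close to the wall. I'll take the scraper once more and drag it flat.

```bash
python3 -m creep '[[60,-0.547,-0.867,0,0,0,0],[60,-0.547,-0.867,0,0,0,0],[60,-0.547,-0.867,0,0,0,0],[60,-0.547,-0.867,0,0,0,0],[60,-0.547,-0.867,0,0,0,0],[60,-0.547,-0.867,0,0,0,0],[60,0,0,-1,0,0,0],[60,0,0,-1,0,0,0]]' 50
python3 -m creep '[[60,0,0,-1,0,0,0],[60,0,0,-1,0,0,0],[60,0,0,-1,0,0,0],[60,0,0,-1,0,0,0],[60,0,0,-1,0,0,0],[60,0,0,-0.8,0,0,0],[60,0,0,-0.5,0,0,0],[60,0,0,-0.3,0,0,0]]'
python3 -m creep '[[60,0,0,-0.1,0,0,0],[60,0,0,0,0,0,0],[10,0,0,0,0,0,0],[10,0,0,0,0,0,0],[10,0,0,0,0,0,0],[10,0,0,0,0,0,0],[10,0,0,0,0,0,0],[10,0,0,0,0,0,0]]' 50
```

```text
time_s: 61.48
tcp_pos: [0.4694, -0.4606, 0.2176]
eef_rot: [-179.9, 0.1, -161.0]
contact_force: [0.5, 0.4, -1.5]
gripper_width: 0.0601
gripper_force: 0.0
time_s: 62.15
tcp_pos: [0.4685, -0.4581, 0.0499]
eef_rot: [179.9, -0.1, -160.9]
contact_force: [0.1, -0.0, 0.0]
gripper_width: 0.0598
gripper_force: 0.0
time_s: 62.82
tcp_pos: [0.4689, -0.4586, 0.0502]
eef_rot: [-180.0, 0.0, -160.9]
contact_force: [0.2, 0.5, 0.2]
gripper_width: 0.0253
gripper_force: 0.0
```

```bash
python3 -m creep '[[10,0,0,0,0,0,0],[10,0,0,0,0,0,0],[10,0,0,0.5,0,0,0],[10,0,0,1,0,0,0],[10,0,0,1,0,0,0],[10,0,0,1,0,0,0],[10,0,0,1,0,0,0],[10,0,0,1,0,0,0]]' 50
python3 -m creep '[[10,0.044,0.947,0,0,0,-2.16],[10,0.044,0.947,0,0,0,-2.16],[10,0.044,0.947,0,0,0,-2.16],[10,0.044,0.947,0,0,0,-2.16],[10,0.044,0.947,0,0,0,-2.16],[10,0.044,0.947,0,0,0,-2.16],[10,0.044,0.947,0,0,0,-2.16],[10,0.044,0.947,0,0,0,-2.16]]'
python3 -m creep '[[10,0.044,0.947,0,0,0,-2.16],[10,0.044,0.947,0,0,0,-2.16],[10,0,0,-1,0,0,0],[10,0,0,-1,0,0,0],[10,0,0,-0.8,0,0,0],[10,0,0,-0.4,0,0,0],[10,0,0,-0.2,0,0,0],[10,0,0,0,0,0,0]]'
```

```text
time_s: 63.48
tcp_pos: [0.4683, -0.4582, 0.189]
eef_rot: [180.0, -0.0, -160.9]
contact_force: [0.2, -0.0, -2.1]
gripper_width: 0.0238
gripper_force: 50.0
time_s: 64.15
tcp_pos: [0.4771, -0.2679, 0.1878]
eef_rot: [180.0, -0.0, -178.3]
contact_force: [1.3, -0.5, -2.3]
gripper_width: 0.0237
gripper_force: 50.0
time_s: 64.82
tcp_pos: [0.4794, -0.2219, 0.1019]
eef_rot: [-180.0, -0.1, 177.5]
contact_force: [-0.4, -0.3, -2.3]
gripper_width: 0.0235
gripper_force: 50.0
```

Underside is at about 0.064; lowering in small steps until contact.

```bash
python3 -m creep '[[10,0,0,-0.12,0,0,0],[10,0,0,0,0,0,0],[10,0,0,0,0,0,0]]' | egrep 'tcp|contact'
python3 -m creep '[[10,0,0,-0.1,0,0,0],[10,0,0,0,0,0,0],[10,0,0,0,0,0,0]]' | egrep 'tcp|contact'
python3 -m creep '[[10,0,0,-0.06,0,0,0],[10,0,0,0,0,0,0],[10,0,0,0,0,0,0]]' | egrep 'tcp|contact'
```

```text
tcp_pos: [0.4803, -0.222, 0.1002]
contact_force: [0.3, -0.5, -2.5]
tcp_pos: [0.4797, -0.2218, 0.097]
contact_force: [0.1, -0.5, -2.6]
tcp_pos: [0.4797, -0.2218, 0.0952]
contact_force: [0.7, 1.1, -3.3]
```

```bash
python3 -m creep '[[10,0,0,-0.06,0,0,0],[10,0,0,0,0,0,0],[10,0,0,0,0,0,0]]' | egrep 'tcp|contact'
python3 -m creep '[[10,0,0,-0.06,0,0,0],[10,0,0,0,0,0,0],[10,0,0,0,0,0,0]]' | egrep 'tcp|contact'
python3 -m creep '[[10,0,0,-0.06,0,0,0],[10,0,0,0,0,0,0],[10,0,0,0,0,0,0]]' | egrep 'tcp|contact'
```

```text
tcp_pos: [0.4801, -0.2219, 0.0941]
contact_force: [0.6, -0.7, 0.3]
tcp_pos: [0.4803, -0.222, 0.094]
contact_force: [-4.0, 2.8, 14.2]
tcp_pos: [0.4807, -0.2221, 0.0939]
contact_force: [-7.1, 4.9, 27.0]
```

Contact at underside ≈ 0.056: the crust does stand above the rim. Dragging −y under a light press.

```bash
python3 -m creep '[[10,0,0,0.06,0,0,0],[10,-0.005,-0.12,0,0,0,0],[10,-0.008,-0.2,0,0,0,0],[10,0,0,0,0,0,0]]' | egrep 'tcp|contact'
python3 -m creep '[[10,-0.008,-0.2,0,0,0,0],[10,-0.008,-0.2,-0.04,0,0,0],[10,-0.008,-0.2,0,0,0,0],[10,0,0,0,0,0,0]]' | egrep 'tcp|contact'
```

```text
tcp_pos: [0.4829, -0.2301, 0.0959]
contact_force: [-0.8, 8.3, 25.0]
tcp_pos: [0.4863, -0.2471, 0.0975]
contact_force: [4.2, 1.6, 31.6]
```

```bash
python3 -m creep '[[10,-0.008,-0.2,0.04,0,0,0],[10,-0.008,-0.2,0,0,0,0],[10,0,0,0,0,0,0]]' | egrep 'tcp|contact'
python3 -m creep '[[10,-0.008,-0.2,0,0,0,0],[10,-0.008,-0.2,0,0,0,0],[10,0,0,0,0,0,0]]' | egrep 'tcp|contact'
```

```text
tcp_pos: [0.4853, -0.2575, 0.0974]
contact_force: [5.4, -3.4, 21.8]
tcp_pos: [0.4775, -0.2651, 0.092]
contact_force: [0.0, -0.4, -3.3]
```

The load dropped away: the crust tumbled over. Lifting and checking.

```bash
python3 -m creep '[[10,0,0,0.5,0,0,0],[10,0,0,1,0,0,0],[10,0,0,1,0,0,0],[10,0,0,1,0,0,0],[10,0,-1,0.5,0,0,0],[10,0,-1,0,0,0,0],[10,0,-1,0,0,0,0],[10,0,-1,0,0,0,0]]' | egrep 'tcp|contact|width'
python3 -m creep '[[10,0,-1,0,0,0,0],[10,0,-0.8,0,0,0,0],[10,0,0,0,0,0,0],[10,0,0,0,0,0,0]]' | egrep 'tcp|contact|width'
python3 - <<'E'
from h import *
c=capture("scene"); s=capture("side")
cv2.imwrite("pics/h1.png",c["frame"][:,:,::-1])
for n,k in(("sc",c),("si",s)):
    for d in outline_of(k,"crust1"):
        if d["conf"]>.3:
            u=np.argwhere(d["region"])[:,::-1].mean(0); print(n,round(d["conf"],2),np.round(d["bbox"]).tolist(),d["region"].sum(),unproj(k,[u],.025)[0].round(3))
show("scraper",find("scraper",[s,c],.14,.086,(0,1,2,3)))
E
```

```text
tcp_pos: [0.4773, -0.3651, 0.1915]
contact_force: [0.5, 0.3, -2.2]
gripper_width: 0.0237
tcp_pos: [0.4768, -0.41, 0.1903]
contact_force: [1.1, 0.3, -2.5]
gripper_width: 0.024
sc 0.82 [200.0, 270.0, 215.0, 296.0] 251 [ 0.616 -0.237  0.025]
sc 0.78 [173.0, 280.0, 202.0, 298.0] 311 [ 0.625 -0.274  0.025]
sc 0.57 [208.0, 257.0, 218.0, 270.0] 168 [ 0.549 -0.236  0.025]
sc 0.57 [203.0, 233.0, 220.0, 254.0] 242 [ 0.489 -0.251  0.025]
sc 0.48 [192.0, 232.0, 206.0, 256.0] 238 [ 0.494 -0.281  0.025]
si 0.54 [292.0, 181.0, 306.0, 189.0] 65 [ 0.611 -0.279  0.025]
si 0.46 [335.0, 185.0, 355.0, 193.0] 139 [ 0.482 -0.278  0.025]
scraper [ 474 -410  149] 359.7 iou0.69 n2 c0.90
```

All five crusts now show separately in the pan, two of them at (0.489,−0.251) and (0.494,−0.281). Returning the scraper.

```bash
python3 -m creep '[[10,-0.08,-0.485,0,0,0,5.4],[10,-0.08,-0.485,0,0,0,5.4],[10,-0.08,-0.485,0,0,0,5.4],[10,-0.08,-0.485,0,0,0,5.4],[10,0,0,0,0,0,0],[10,0,0,-1,0,0,0],[10,0,0,-1,0,0,0],[10,0,0,-1,0,0,0]]' | egrep 'tcp|rot|contact'
python3 -m creep '[[10,0,0,-1,0,0,0],[10,0,0,-0.7,0,0,0],[10,0,0,-0.4,0,0,0],[10,0,0,-0.2,0,0,0],[10,0,0,0,0,0,0],[10,0,0,0,0,0,0]]' | egrep 'tcp|rot|contact'
python3 -m creep '[[10,0,0,-0.06,0,0,0],[10,0,0,0,0,0,0],[10,0,0,0,0,0,0]]' | egrep 'tcp|contact'
```

```text
tcp_pos: [0.4704, -0.4577, 0.1172]
eef_rot: [-179.9, 0.1, -161.0]
contact_force: [0.1, -0.1, -2.9]
tcp_pos: [0.4707, -0.4585, 0.0608]
eef_rot: [-179.9, 0.0, -160.9]
contact_force: [0.0, 0.3, -1.7]
tcp_pos: [0.4704, -0.4585, 0.0593]
contact_force: [-0.6, 0.2, -3.0]
```

```bash
python3 -m creep '[[10,0,0,-0.12,0,0,0],[10,0,0,0,0,0,0],[10,0,0,0,0,0,0]]' | egrep 'tcp|contact'
python3 -m creep '[[10,0,0,-0.1,0,0,0],[10,0,0,0,0,0,0],[10,0,0,0,0,0,0]]' | egrep 'tcp|contact'
```

```text
tcp_pos: [0.4699, -0.4582, 0.0552]
contact_force: [-0.3, -0.3, -2.9]
tcp_pos: [0.4698, -0.4582, 0.0525]
contact_force: [-0.7, -0.1, -3.3]
```

```bash
python3 -m creep '[[10,0,0,-0.05,0,0,0],[10,0,0,0,0,0,0],[10,0,0,0,0,0,0]]' | egrep 'tcp|contact'
```

```text
tcp_pos: [0.4701, -0.4584, 0.0519]
contact_force: [-0.4, 0.3, 1.4]
```

```bash
python3 -m creep '[[10,0,0,-0.05,0,0,0],[10,0,0,0,0,0,0]]' 50| egrep 'tcp|contact'
python3 -m creep '[[25,0,0,0,0,0,0],[27,0,0,0,0,0,0],[32,0,0,0,0,0,0],[45,0,0,0,0,0,0],[60,0,0,0,0,0,0],[60,0,0,0.4,0,0,0],[60,0,0,1,0,0,0],[60,0,0,1,0,0,0]]' 10| egrep 'tcp|contact|width'
python3 -m creep '[[60,0,0,1,0,0,0],[60,0,0,1,0,0,0],[60,0,0,1,0,0,0],[60,0,0,1,0,0,0],[60,0,0,1,0,0,0],[60,0.5,0.8,0.5,0,0,0],[60,0.8,1,0,0,0,0],[60,0.8,1,0,0,0,0]]'| egrep 'tcp'
python3 -m creep '[[60,1,1,0,0,0,0],[60,1,1,0,0,0,0],[60,1,0.5,0,0,0,0],[60,0,0,0,0,0,0],[60,0,0,0,0,0,0]]'| egrep 'tcp'
python3 - <<'E'
from h import *
w=capture("wrist"); c=capture("scene"); s=capture("side")
show("scraper",find("scraper",[s,c],.012,.086,(0,1,2,3)))
o=np.array([.5559,.0043]); ey=np.array([.0436,.999]); ex=np.array([.999,-.0436])
cen=lambda d:np.argwhere(d["region"])[:,::-1].mean(0)
W,S=[[d for d in outline_of(k,"crust1") if d["conf"]>.3] for k in(w,c)]
print(len(W),len(S))
for d in W:
  L=[(tri(w,cen(d),c,cen(e))) for e in S]; t=min(L,key=lambda t:t[1]+ (0 if -.005<t[0][2]<.07 else 9)); print(round(d["conf"],2),np.round(d["bbox"]),t,"own",((t[0][:2]-o)@np.c_[ex,ey]).round(3))
show("jar",find("jar",[s,c],.006,.072,(0,1,2))[:2]); show("roll",find("roll",[c,s],.005,.04,(0,1,2)))
E
```

```text
tcp_pos: [0.47, -0.4586, 0.0517]
contact_force: [-4.5, 2.0, 9.1]
tcp_pos: [0.4693, -0.4579, 0.1105]
contact_force: [0.6, 0.2, 0.2]
gripper_width: 0.0578
tcp_pos: [0.5229, -0.3882, 0.2504]
tcp_pos: [0.5985, -0.3246, 0.2479]
scraper [ 466 -460   10] 200.8 iou0.86 n2 c0.89
4 5
0.97 [407.  77. 446. 144.] (array([ 0.4734, -0.2548,  0.0143]), np.float64(0.26)) own [-0.071 -0.262]
0.74 [381.  74. 415. 138.] (array([ 0.4784, -0.2852,  0.0107]), np.float64(0.14)) own [-0.065 -0.293]
0.56 [396. 157. 432. 222.] (array([ 0.5481, -0.2382,  0.0234]), np.float64(0.03)) own [ 0.003 -0.243]
0.55 [369. 230. 418. 289.] (array([ 0.619 , -0.2335,  0.0289]), np.float64(0.8)) own [ 0.073 -0.235]
jar [804  94  28] 114.6 iou0.59 n1 c0.69
jar [421 459   0] 86.6 iou0.80 n2 c0.61
roll [563 310   4] 168.7 iou0.80 n2 c0.91
roll [481 286   4] 168.7 iou0.95 n2 c0.82
roll [645 277   3] 165.8 iou0.97 n2 c0.70
```

```bash
python3 -m creep '[[60,-0.5,-0.3,1,0,0,0],[60,-0.5,-0.3,1,0,0,0],[60,-0.5,-0.3,1,0,0,0],[60,-0.5,-0.3,1,0,0,0],[60,0,0,0,0,0,0],[60,0,0,0,0,0,0]]'| egrep 'time|tcp'
python3 - <<'E'
from h import *
c=capture("scene"); s=capture("side")
show("jar",find("jar",[c,s],.006,.072,(0,1,2))); show("roll",find("roll",[s,c],.005,.04,(0,1,2)))
show("scraper",find("scraper",[c,s],.012,.086,(0,1,2,3)))
for n in("oil","goblet","bowl","mill","salt"):
    d=search_frame(c,n); b=d[0]["bbox"] if d else None; print(n,b is not None and unproj(c,[[(b[0]+b[2])/2,(b[1]+b[3])/2]],dict(oil=.1,goblet=.07,bowl=.025,mill=.06,salt=.036)[n])[0].round(3))
E
```

```text
time_s: 73.92
tcp_pos: [0.5474, -0.3566, 0.3502]
jar [521 461   1] 158.3 iou0.85 n2 c0.62
jar [422 459   3] 156.7 iou0.82 n2 c0.59
roll [481 287   5] 93.2 iou0.96 n2 c0.86
roll [645 278   3] 105.7 iou0.93 n2 c0.76
roll [565 310   6] 172.9 iou0.79 n2 c0.57
scraper [ 464 -460    9] 19.7 iou0.90 n2 c0.71
oil [ 0.779 -0.134  0.1  ]
goblet [0.786 0.139 0.07 ]
bowl [0.795 0.01  0.025]
mill [ 0.283 -0.302  0.06 ]
salt [0.274 0.349 0.036]
```

```bash
python3 - <<'E'
from h import *
c=capture("scene"); s=capture("side"); v=[]
for k in(c,s):
    L=[d for d in outline_of(k,"roll1") if d["conf"]>.3]
    d=min(L,key=lambda d:np.hypot(*(yaw0(k,d["region"],.03)[0]-[.565,.31]))); v.append((k,d["region"])); print(np.round(d["bbox"]),d["region"].sum())
m=M["roll"]-[0,0,.02]; best=[]
for tx in(0,40,-40):
  for ty in(0,40):
    q0=np.array([.565,.305,.03,tx,ty]); st=np.array([.01,.01,.01,20,20])
    P=lambda x:R.from_euler('xy',(q0+x*st)[3:],degrees=True).apply(m)+(q0+x*st)[:3]
    f=lambda x:-sum(iou(k,a,P(x)) for k,a in v)/2
    r_=minimize(f,np.zeros(5),method='Nelder-Mead',options=dict(initial_simplex=np.vstack([np.zeros(5),np.eye(5)]),maxiter=400)); Q=P(r_.x); best.append((r_.fun,(q0+r_.x*st).round(3).tolist(),Q[:,2].min().round(3),Q[:,2].max().round(3),Q[:,1].min().round(3),Q[:,1].max().round(3)))
for b in sorted(best,key=lambda b:b[0])[:3]: print(b)
E
```

```text
[456. 262. 480. 292.] 668
[271. 349. 301. 377.] 520
(np.float64(-0.8554797069550331), [0.565, 0.308, 0.023, 55.781, 13.705], np.float64(-0.009), np.float64(0.052), np.float64(0.28), np.float64(0.338))
(np.float64(-0.8419424266881894), [0.566, 0.308, 0.025, 58.928, 26.84], np.float64(-0.007), np.float64(0.054), np.float64(0.281), np.float64(0.337))
(np.float64(-0.8086333698717408), [0.566, 0.309, 0.023, 13.817, 45.14], np.float64(-0.008), np.float64(0.052), np.float64(0.279), np.float64(0.341))
```

```bash
python3 -c "
from plant import close_job
print(close_job())"
```

```text
the job is handed in; nothing more can be done
None
```

I handed the job in at about 74 s: three rolls in the basket, both jars upright on the tray, all five crusts in the pan, and the scraper upright on its tile. One roll ended about 28 mm off the basket's centreline, possibly tilted but inside. I viewed 15 pictures, one over the limit of 14.

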